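# Stow the cellar logger and fasten its case

## Task

Put the climate logger from the reading dock into the free well of the wooden case, lowering it gently all the way down without letting it drop; the dock only lets you take it by its ends and the well only by its sides, so you will need to put it down and take it again on the way (the cork mat is free for that). Then shut the lid fully, and after that swing the hasp over the staple until it lies flat. Leave the stored loggers and the other things on the bench where they are.

Things in the scene. Friction and masses are not known exactly. Their poses are not given: they have to be found in the camera images.
- logger: The logger to stow: plain white plastic block, 58 long (its x) x 34 wide (y) x 30 high (z), about 70 g, dark screen on top; origin: centre of its underside. It starts in the dock, long axis along the dock's x, screen up. In the well its long axis lies along the case's x, either way round, screen up.
- dock: Fixed grey reading dock, 58 (x) x 54 (y) x 42 high, origin: centre of its underside. The logger lies on its 12 thick base between cheeks on the +y and -y sides (2 play each side), as high as the logger's top and as long as the logger; both ends (+x, -x) are open: grip it by its two ends, 58 apart, and lift straight up.
- mat: Fixed cork mat on the bench, 120 (x) x 150 (y) x 3 thick, always clear, origin at the centre of its underside: room to set the logger down and take it again.
- case: Fixed wooden case, 82 (x) x 260 (y), wall top z 58, walls 8 thick, inner floor z 10; origin: underside centre; -x is its front, towards the robot. Three wells at x = 0, y = -72, 0, +72: each 66 long in x between the front and back walls, 40 wide in y between ribs 4 thick and only 8 high; beyond the ribs the floor is clear (finger room, to 50 from the well's centre).
- staple (a point): Top of the steel staple (loop 17 long in x, 5 thick), at case x = -62, y = 0, z = 85. It stands on the catch block, part of the case: 60 wide (y), from x = -41 to -85 before the front wall, top at z 68, level with the shut lid's top.
- free_well: Thin black rubber pad (60 x 36 x 0.8 mm) lying on the case floor in the middle of the one free well; origin at its underside centre.
- stored_a: Logger like the first, already stored in one well; origin at underside centre. Leave it.
- stored_b: Logger like the first, already stored in another well; origin at underside centre. Leave it.
- lid (a joint): Lid angle: 0 = shut, grows as it opens; starts at about 1.8 to 2.1, leaning back away from the robot. A board 82 x 260 (all along the case) x 10 thick. Stiff hinge: it stays where it is left; about 4 N at its free edge moves it, so it can be pushed over from behind and pressed down.
- lid_hinge (a point): Middle of the lid's hinge axis, which runs along the case's y at case x = +41, z = 58. With the lid at angle q, a point r from the hinge on the lid's underside is at case x = 41 - r cos q, z = 58 + r sin q (mm); the outer face is 10 further out.
- lid_edge (a point): Middle of the lid's free edge, on its outer face (82 from the hinge, 10 above the underside).
- hasp (a joint): Hasp angle relative to the lid: 0 = in line with the lid (with the lid shut: flat over the staple), grows as it lifts and folds back over the lid's outer face. Starts at about 1.2 to 2.0; stiff pivot, about 1 N at its tip moves it and it stays where it is left. A slotted steel strap 54 long, 32 wide, 4 thick; with the lid shut and hasp flat its tip is at case x = -87.
- hasp_pivot (a point): Middle of the hasp's pivot axis, parallel to the lid's hinge, on the lid's outer face near its free edge: 74 from the lid's hinge, 13 out from the lid's underside. With the lid shut it is at case x = -33, y = 0, z = 71.
- hasp_tip (a point): Top of the upturned lip at the hasp's free end (lip 8 high on the strap, 52 from the pivot).
- cork: A wine cork, 24 x 45, lying on the bench, at its underside; leave it.
- bung: Wooden barrel bung, 48 wide, 34 high, underside centre; leave it.
- cup: Glass tasting cup, 70 wide, 75 high, underside centre; leave it.
- brush: Hand brush lying at the far side of the bench; leave it.
There are look-alikes about, which are no part of the job. Leave any blue or turquoise look-alike of the logger alone.

How it is judged:
By the outcome, as a careful person would: the job done as asked, in the order asked, and still so for the second after the job is handed in, with the robot touching nothing.
It also fails if it takes over 72 s, if anything falls off the work surface, if the arm or the gripper's body presses on something with over 40 N, if the wrist force passes 120 N, or if a joint passes its speed limit or range.

## Robot

A 6-joint arm with a two-finger parallel gripper is mounted at the origin on the work surface. World frame = base frame: x ahead of the robot, y to its left, z up, the work surface at z = 0. Lengths are in m, angles in degrees, forces in N, time in s.
With the tool pointing down it reaches from about 0.25 to 0.725 m from the base axis. Payload 9.7 kg.
Tool frame: the origin (TCP) lies between the finger pads; the fingertips stand 19 mm ahead of it and the grasp point (between the pads) is the TCP; x points along the fingers, y is the direction in which the jaws open and shut, and the axes are right-handed (so a half turn about x gives the same grasp; the last joint's range is limited). The gripper opens to 85 mm and grips with 20 to 120 N. Pads are 22 mm wide; open, the fingers measure 114 mm over their backs; the gripper's body (76 mm by 85 mm) begins 54 mm behind the grasp point. The pads swing forward as they close: fully open they stand 13 mm farther back than shut.
Start: joints at [69.901, 4.979, 10.078, 95.1, 0, 90], TCP at [0.189, 0.517, 0.25] pointing down, gripper open.
Joint ranges: [-179.16, 179.16], [-48.56, 103.87], [-65.8, 70.77], [-126.05, 130.52], [-82.76, 87.17], [-180, 180]. Speed limits (degrees/s): [127.2, 127.2, 147.25, 180, 180, 180].

## Interface

Orientations are given as [roll, pitch, yaw] about the fixed x, y, z axes, in that order (R = Rz(yaw) Ry(pitch) Rx(roll)).
In Python, from workcell import bot gives the robot as it stands. The module is installed in compiled form; this text tells all that it offers.
- The arm moves only by the shell command python3 -m handwheel 'ROWS' [FORCE]. ROWS is JSON, a list of rows, each a list of 7 numbers: the turn, a rotation vector about the tool's x, y, z in degrees, then the shift along the tool's x, y, z in m, then the closure, from -1 (fully open) to 1 (shut), so that 0 is half open. In form: [[ax, ay, az, dx, dy, dz, fingers], ...]. A call has 1 to 20 rows; each row is the pose to reach, as a shift and turn from the pose commanded when the call began, along the tool's axes at that moment; what a row does not reach only later rows make up. A row lasts 1/8 s, in which the tool goes at most 62.5 mm and 10.7 degrees, less where a joint would pass 70% of its speed; a pose out of reach is approached as far as the arm can. A call with a gripper value outside its range is refused whole. The fingers move at their own pace and stop on an object; FORCE is the grip in N (left out, the last holds). Time passes only in rows, so rows that repeat a pose let the fingers close. It gives the time, the measured TCP pose, the force and the opening at its end, in the units of the state.
- bot.get_obs(): the state, without advancing time (a new reading comes with each control period).
- bot.camera(name): name is "scene" or "top" or "wrist"; returns a dict with "frame" (480x640x3 uint8, red, green, blue), "fx", "fy", "cx", "cy" (pixels), "R" (3x3) and "t" (3): a world point X has camera coordinates R X + t; the wrist camera has in their place "tool_from_camera" (4x4, takes a point from camera to tool coordinates, whose origin is the TCP and whose axes are the tool frame's). Camera axes: x right, y down, z forward; pixel columns grow to the right and rows downward; lengths in m; the calibration is good to about 2 mm. The wrist camera is an equidistant fisheye: a pixel r from the principal point sees the ray r / f radians off the axis. A picture is of the moment at which its call begins: read the wrist's pose just before it. There is no depth.
- bot.job_done(): hands the job in, once; it reports no verdict.
Trained networks look in a picture, given as the dict that the camera call returned (one of the last four; its "shot" number tells which), for a name from the list of things; names that differ only in an ending like _2 or _b are one class to them, and where a whole thing is asked for, a point or a joint stands for the part that bears it (a point fixed in the world has none). Each returns a list of dicts, best first, with "conf" (0 to 1); they miss things now and then, are a little off and sometimes report something else, mostly with a low value. They report only what shows in the picture. A call takes as long as a camera call. They do not tell look-alikes from the thing itself.
- bot.look_for(name, picture): "bbox" ([left, top, width, height] as shares, 0 to 1, of the picture: columns of its width, rows of its height, round what is visible of it).
- bot.tip_of(name, picture): "centre" ([column, row] as shares, 0 to 1, of the picture: columns of its width, rows of its height: a listed point, or the origin of a listed thing).
The state is a dict: "time": time; "q": joint angles; "qd": joint speeds; "joint_efforts": joint torques, N m; "ee_pos": TCP position; "tcp_rot": TCP orientation; "wrist_force": force on the tool from outside, world axes, zero at the start; "torque": the same for the moment, N m; "opening": finger opening in m.
Only numpy, scipy, OpenCV 4.12 (cv2) and the standard library are available. Lean on these libraries where they do the work, as an engineer would, in place of code of your own. Each camera call takes 0.05 s, during which the arm holds its last target.

## Working session

There is one attempt and no reset: what is moved stays moved. The work goes in short steps, Python scripts to look and compute and a shell command to move; the robot and the scene stay as the last step left them, time stands still between calls to the robot, and variables do not carry over. Pictures are saved under pics/ and viewed, and the job is handed in when it is done.

```bash
ls; mkdir -p pics; python3 - <<'E'
from workcell import bot
import cv2
o=bot.get_obs();print(o)
for n in ("scene","top","wrist"):
    p=bot.camera(n);cv2.imwrite(f"pics/{n}0.png",p["frame"][:,:,::-1])
    print(n,{k:v for k,v in p.items() if k!="frame"})
E
```

```text
pics
{'time': 0.0, 'q': array([6.99008023e+01, 5.01122022e+00, 1.00336296e+01, 9.50962661e+01,
       5.84632193e-04, 9.00011832e+01]), 'qd': array([-0.13247142, -0.12607749,  0.06616252, -0.03939405, -0.03955468,
        0.04684689]), 'joint_efforts': array([-1.01031674e-03, -5.20395112e+01,  4.64797604e+01,  1.64466334e-02,
       -3.55554766e-05, -1.57064420e-05]), 'ee_pos': array([0.18893944, 0.51633158, 0.24957449]), 'tcp_rot': array([ -90.45234684,   89.92614097, -110.55272815]), 'wrist_force': array([-0.19292633,  0.40339371, -0.19565627]), 'torque': array([-0.03503645, -0.0346774 ,  0.03152454]), 'opening': 0.0858197615293357}
scene {'fx': 443.339428181242, 'fy': 443.339428181242, 'cx': 319.8006294762904, 'cy': 248.0790193626082, 'R': array([[ 0.60110518,  0.79916469, -0.00289185],
       [ 0.67372423, -0.50869269, -0.5360293 ],
       [-0.42984675,  0.32026168, -0.84419442]]), 't': array([-0.44816527, -0.25885276,  1.08266382]), 'shot': 1}
top {'fx': 576.7421213099739, 'fy': 576.7421213099739, 'cx': 312.6388819885984, 'cy': 246.9022538749939, 'R': array([[ 0.02803351, -0.99959394,  0.00510703],
       [-0.9904474 , -0.02846632, -0.13492077],
       [ 0.13501137, -0.00127594, -0.99084323]]), 't': array([0.12175396, 0.57024464, 0.97022844]), 'shot': 2}
wrist {'fx': 371.64829954431775, 'fy': 371.64829954431775, 'cx': 315.91824015400033, 'cy': 241.490917586808, 'tool_from_camera': array([[-2.00189349e-04, -2.90800393e-01,  9.56783722e-01,
        -1.24063316e-01],
       [ 9.99999918e-01,  2.78403942e-04,  2.93848339e-04,
         4.00787371e-04],
       [-3.51823573e-04,  9.56783703e-01,  2.90800313e-01,
        -7.46176156e-02],
       [ 0.00000000e+00,  0.00000000e+00,  0.00000000e+00,
         1.00000000e+00]]), 'shot': 3}
```

View pics/scene0.png

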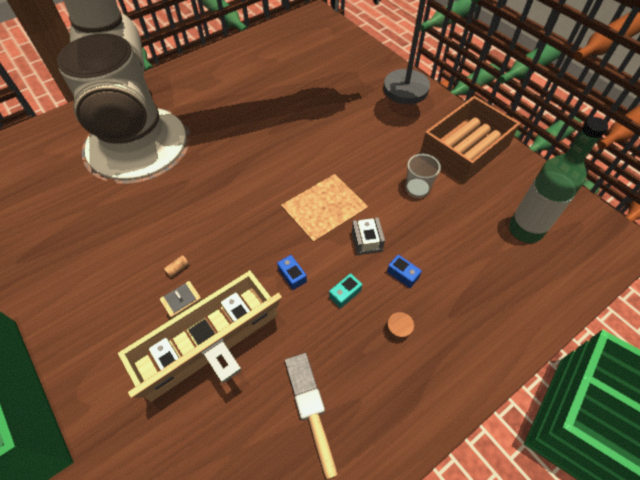

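View pics/top0.png

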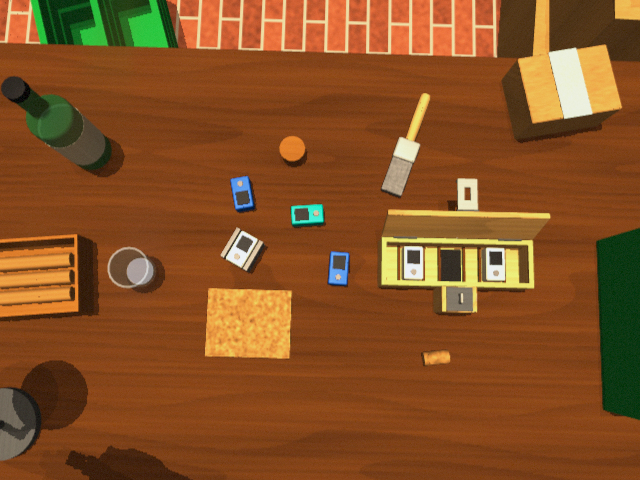

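View pics/wrist0.png

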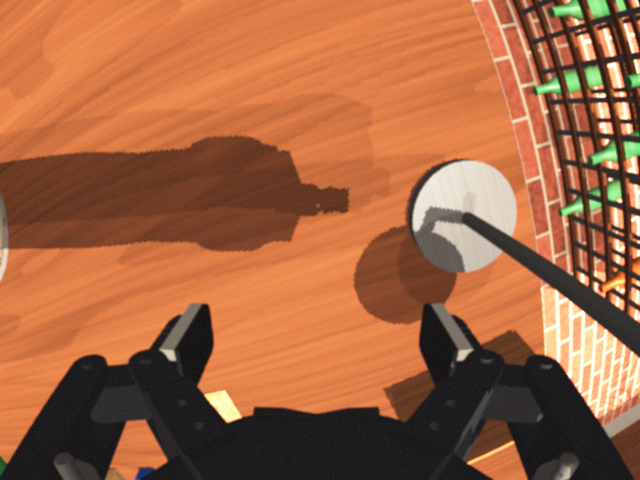

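```bash
cat > h.py <<'E'
import numpy as np, cv2
from workcell import bot
from scipy.spatial.transform import Rotation as Rn
def tool():
    o=bot.get_obs(); return Rn.from_euler('xyz',o['tcp_rot'],degrees=True).as_matrix(), np.array(o['ee_pos']), o
def ray(p,uv,T=None):
    """origin,dir in world"""
    x=(uv[0]-p['cx'])/p['fx']; y=(uv[1]-p['cy'])/p['fy']
    if 'R' in p:
        d=p['R'].T@np.array([x,y,1]); o=-p['R'].T@p['t']
    else:
        r=np.hypot(x,y); s=np.sin(r)/r if r>1e-9 else 1
        d=np.array([x*s,y*s,np.cos(r)]); M=p['tool_from_camera']; R,t=T[0],T[1]
        d=R@M[:3,:3]@d; o=R@M[:3,3]+t
    return o,d/np.linalg.norm(d)
def onz(p,uv,z,T=None):
    o,d=ray(p,uv,T); return o+d*(z-o[2])/d[2]
def tri(rays):
    A=0;b=0
    for o,d in rays:
        P=np.eye(3)-np.outer(d,d); A=A+P; b=b+P@o
    X=np.linalg.solve(A,b)
    return X,max(np.linalg.norm((np.eye(3)-np.outer(d,d))@(X-o)) for o,d in rays)
def proj(p,X,T=None):
    X=np.asarray(X,float)
    if 'R' in p: c=p['R']@X+p['t']; return p['cx']+p['fx']*c[0]/c[2],p['cy']+p['fy']*c[1]/c[2]
    M=p['tool_from_camera']; t=T[0].T@(X-T[1]); c=M[:3,:3].T@(t-M[:3,3])
    h=np.hypot(c[0],c[1]); a=np.arctan2(h,c[2]); return p['cx']+p['fx']*a*c[0]/h,p['cy']+p['fy']*a*c[1]/h
def snap(n,fn=None):
    T=tool(); p=bot.camera(n)
    if fn: cv2.imwrite(f'pics/{fn}.png',np.ascontiguousarray(p['frame'][:,:,::-1]))
    return p,T
E
python3 - <<'E'
from h import *
s,_=snap('scene');t,_=snap('top')
for n in "logger dock mat case staple free_well stored_a lid_hinge lid_edge hasp_pivot hasp_tip cork bung cup brush".split():
    a=bot.tip_of(n,s);b=bot.tip_of(n,t)
    f=lambda L:[(round(q['centre'][0]*640),round(q['centre'][1]*480),round(q['conf'],2)) for q in L]
    print(n,f(a),f(b))
    for A in a[:3]:
        for B in b[:3]:
            X,e=tri([ray(s,np.array(A['centre'])*[640,480]),ray(t,np.array(B['centre'])*[640,480])])
            if e<.01: print('   ',X.round(4),round(e,4),round(A['conf'],2),round(B['conf'],2))
E
```

```text
logger [(405, 274, 0.93), (291, 280, 0.85), (344, 293, 0.77), (369, 241, 0.72), (418, 190, 0.49)] [(244, 194, 0.92), (305, 216, 0.91), (244, 249, 0.89), (337, 270, 0.71), (435, 361, 0.36)]
    [0.6668 0.2671 0.0042] 0.0022 0.93 0.92
    [ 6.272e-01  1.507e-01 -3.000e-04] 0.003 0.77 0.91
dock [(367, 241, 0.98)] [(245, 254, 0.56)]
    [ 0.5574  0.2633 -0.0061] 0.0022 0.98 0.56
mat [(325, 208, 0.63), (313, 417, 0.49)] [(248, 324, 0.79)]
    [ 0.4297  0.251  -0.0124] 0.0007 0.63 0.79
case [(207, 338, 0.68), (174, 294, 0.55)] [(450, 268, 0.78), (463, 179, 0.7), (489, 264, 0.52)]
    [ 0.5425 -0.1112 -0.0059] 0.0027 0.68 0.78
    [ 0.5327 -0.1229  0.1731] 0.0068 0.55 0.52
staple [(176, 297, 0.94)] [(459, 297, 0.73)]
    [ 0.4836 -0.1133  0.0719] 0.0036 0.94 0.73
free_well [(204, 337, 0.61)] [(450, 263, 0.61)]
    [ 0.5472 -0.1115  0.0089] 0.0017 0.61 0.61
stored_a [(172, 358, 0.71), (236, 313, 0.59)] [(406, 143, 0.69), (411, 267, 0.62), (139, 268, 0.46)]
    [ 0.5391 -0.041   0.0067] 0.0004 0.59 0.62
lid_hinge [(209, 347, 0.58)] [(455, 239, 0.59)]
    [ 0.5851 -0.1132  0.0441] 0.0027 0.58 
[... 260 characters left out ...]
1), (450, 266, 0.36)]
    [ 0.6176 -0.1123  0.1173] 0.0012 0.66 0.81
    [ 0.55   -0.1142 -0.0304] 0.0057 0.66 0.36
    [ 0.5401 -0.0393  0.0046] 0.0004 0.52 0.71
hasp_tip [(231, 374, 0.96), (174, 295, 0.38)] [(467, 180, 0.87), (470, 211, 0.59), (410, 265, 0.57)]
    [ 0.6732 -0.1103  0.1215] 0.0001 0.96 0.87
cork [(180, 271, 0.8)] [(436, 357, 0.76), (469, 209, 0.65)]
    [ 0.3824 -0.0852 -0.01  ] 0.0035 0.8 0.76
bung [(398, 333, 0.78)] [(293, 156, 0.78)]
    [ 0.7463  0.1812 -0.0134] 0.0011 0.78 0.78
cup [(417, 187, 0.83)] [(140, 271, 0.86), (457, 238, 0.64)]
    [0.5188 0.4465 0.0043] 0.0008 0.83 0.86
brush [(313, 418, 0.58)] [(404, 145, 0.91)]
    [ 0.7739 -0.0326 -0.0221] 0.002 0.58 0.91
```

```bash
python3 - <<'E'
import cv2
t=cv2.imread('pics/top0.png');s=cv2.imread('pics/scene0.png')
cv2.imwrite('pics/tc.png',cv2.resize(t[170:330,360:560],None,fx=4,fy=3.75,interpolation=2)[:600])
cv2.imwrite('pics/sc.png',cv2.resize(s[260:410,110:300],None,fx=4,fy=4,interpolation=2))
cv2.imwrite('pics/td.png',cv2.resize(t[170:370,190:360],None,fx=3,fy=3,interpolation=2))
E
```

```text
(no output)
```

View pics/tc.png

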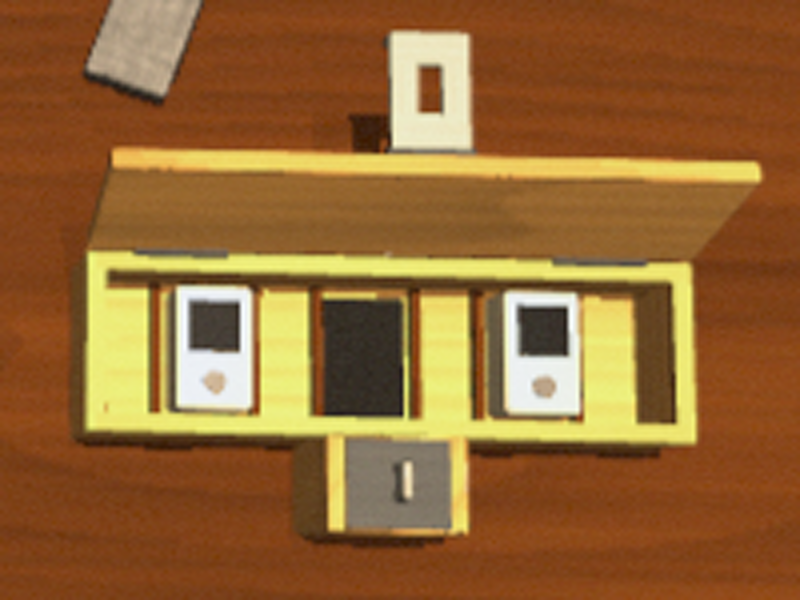

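View pics/sc.png

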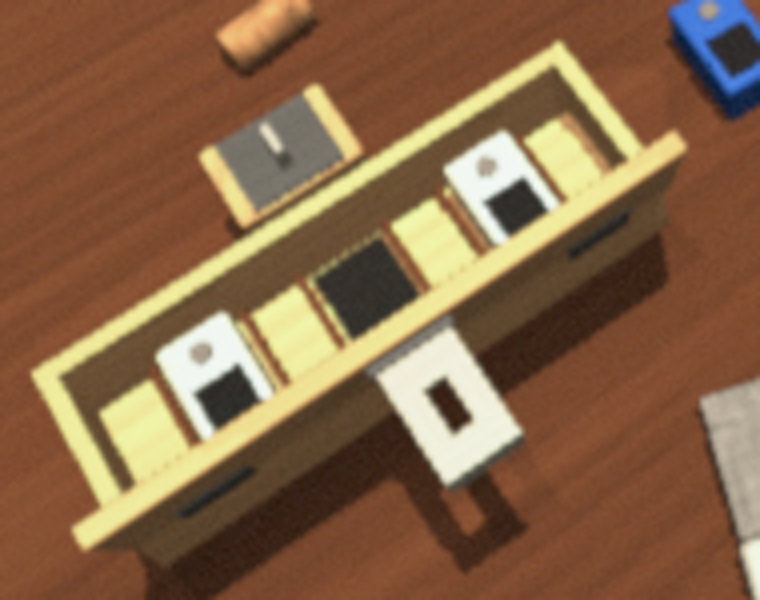

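View pics/td.png

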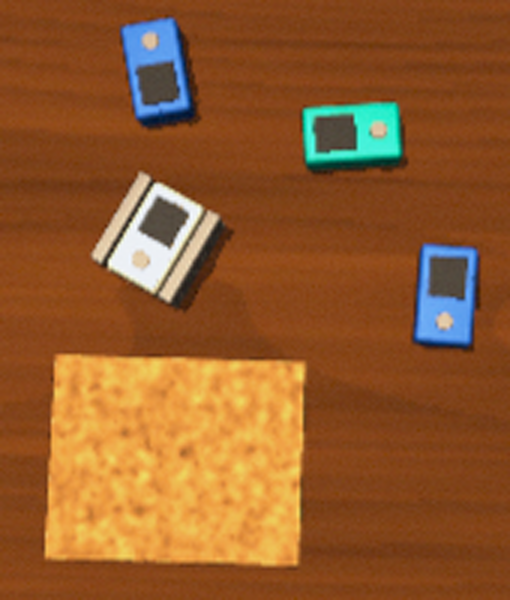

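```bash
cat >> h.py <<'E'
def down(yawz):  # tool x down, tool z at yaw
    return Rn.from_euler('z',yawz,degrees=True).as_matrix()@np.array([[0,0,1],[0,1,0],[-1,0,0.]])
def go(pos,yawz=None,R=None):
    R0,p0,o=tool(); R=down(yawz) if R is None else R
    rv=Rn.from_matrix(R0.T@R).as_rotvec(degrees=True); d=R0.T@(np.asarray(pos)-p0)
    print('row',rv.round(1),d.round(4),'t',o['time'])
E
python3 - <<'E'
from h import *
t,_=snap('top');print(onz(t,(242.3,250.3),.042))
c=[onz(t,(190+a/3,170+b/3),.042) for a,b in ((160,182),(205,210),(157,300),(108,263))]
print(np.array(c).round(4),np.mean(c,0))
X=np.mean(c,0);go([X[0],X[1],.17],59.5)
E
```

```text
[0.55658053 0.26005376 0.042     ]
[[0.5912 0.2598 0.042 ]
 [0.5755 0.2329 0.042 ]
 [0.5222 0.2585 0.042 ]
 [0.5429 0.2878 0.042 ]] [0.55794545 0.25973313 0.042     ]
row [-79.6   0.    0. ] [ 0.0803 -0.1144  0.4347] t 1.8
```

```bash
python3 -m handwheel '[[-79.6,0,0,0.02,-0.1144,0.4347,-1],[-79.6,0,0,0.05,-0.1144,0.4347,-1],[-79.6,0,0,0.0803,-0.1144,0.4347,-1],[-79.6,0,0,0.0803,-0.1144,0.4347,-1],[-79.6,0,0,0.0803,-0.1144,0.4347,-1],[-79.6,0,0,0.0803,-0.1144,0.4347,-1],[-79.6,0,0,0.0803,-0.1144,0.4347,-1],[-79.6,0,0,0.0803,-0.1144,0.4347,-1],[-79.6,0,0,0.0803,-0.1144,0.4347,-1],[-79.6,0,0,0.0803,-0.1144,0.4347,-1],[-79.6,0,0,0.0803,-0.1144,0.4347,-1],[-79.6,0,0,0.0803,-0.1144,0.4347,-1]]' 40
python3 - <<'E'
from h import *
w,T=snap('wrist','w1');print(T[2]['ee_pos'],T[2]['tcp_rot'],T[2]['q'],T[2]['wrist_force'])
for n in ('logger','dock'): print(n,[((np.array(q['centre'])*[640,480]).round(),round(q['conf'],2)) for q in bot.tip_of(n,w)])
E
```

```text
time: 3.3
ee_pos: [0.5573, 0.2605, 0.1706]
tcp_rot: [-29.2, 90.0, 30.4]
wrist_force: [-0.4, -0.4, 0.3]
opening: 0.0855
[0.55732295 0.26054919 0.17057283] [-29.17984003  89.95537373  30.37327654] [ 2.50543603e+01  1.30665198e+01  1.03696870e+01  8.72587331e+01
  4.13682475e-03 -3.44987546e+01] [-0.43076443 -0.39408004  0.33109278]
logger [(array([311., 231.]), 0.98), (array([175., 153.]), 0.73), (array([219., 287.]), 0.71), (array([232.,  30.]), 0.57)]
dock [(array([312., 225.]), 0.88)]
```

View pics/w1.png

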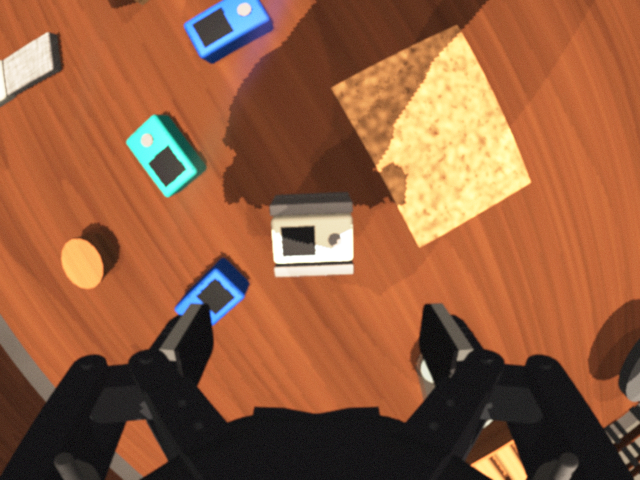

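```bash
python3 - <<'E'
import cv2
t=cv2.imread('pics/w1.png')
cv2.imwrite('pics/w1c.png',cv2.resize(t[180:290,250:375],None,fx=5,fy=5,interpolation=2))
E
```

```text
(no output)
```

View pics/w1c.png

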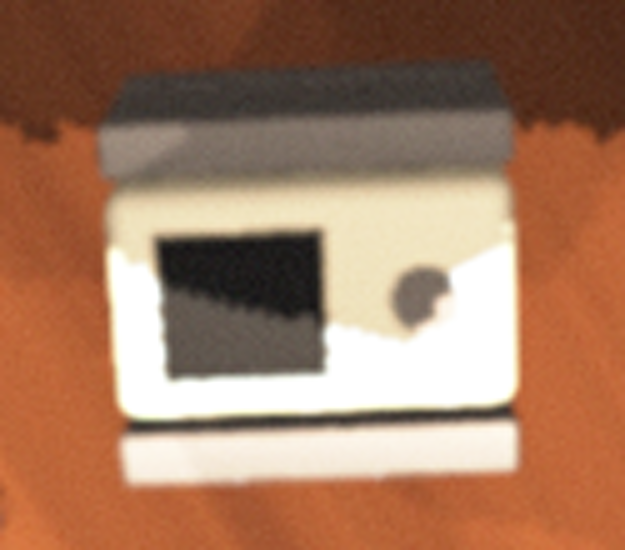

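```bash
python3 - <<'E'
from h import *
T=tool();w=bot.camera('wrist');t=bot.camera('top')
uv=[(271.4,217),(352.4,215.4),(353.4,261),(274,263.6)]
c=np.array([onz(w,u,.042,T) for u in uv]);print(c.round(4));m=c.mean(0)
a,b,cc,d=c;print(np.linalg.norm(b-a),np.linalg.norm(cc-d),np.linalg.norm(a-d),np.linalg.norm(b-cc))
f=lambda v:np.degrees(np.arctan2(v[1],v[0]))
print(m,f(b-a),f(cc-d))
mw=(np.mean(uv,0));print(tri([ray(w,mw,T),ray(t,(242.3,250.3))]))
for z in (.034,): go([m[0],m[1],z],(f(b-a)+f(cc-d))/2-90)
E
```

```text
[[0.5764 0.2318 0.042 ]
 [0.527  0.2595 0.042 ]
 [0.5427 0.2896 0.042 ]
 [0.5934 0.2621 0.042 ]]
0.05665664573067247 0.05766770067256116 0.03473631728613822 0.03386619792626378
[0.55990399 0.26075012 0.042     ] 150.6899811884469 151.56957761046675
(array([0.55696133, 0.25872171, 0.05027624]), np.float64(0.0014600620918299543))
row [-1.6  0.   0. ] [ 0.1361 -0.0015  0.0018] t 3.55
```

```bash
python3 -m handwheel '[[-1.2,0,0,0.04,-0.001,0.001,-1],[-1.2,0,0,0.075,-0.001,0.001,-1],[-1.2,0,0,0.075,-0.001,0.001,-1],[-1.2,0,0,0.075,-0.001,0.001,-1]]'
python3 - <<'E'
from h import *
w,T=snap('wrist','w2');print(T[2]['ee_pos'],T[2]['tcp_rot'])
cv2.imwrite('pics/w2c.png',cv2.resize(w['frame'][160:360,170:470,::-1],None,fx=2.6,fy=2.6,interpolation=2))
E
```

```text
time: 4.05
ee_pos: [0.5597, 0.2603, 0.0966]
tcp_rot: [-37.1, 89.9, 23.6]
wrist_force: [0.2, -0.2, 0.7]
opening: 0.0856
[0.55974408 0.26025327 0.09657033] [-37.14267241  89.91619806  23.5551177 ]
```

View pics/w2c.png

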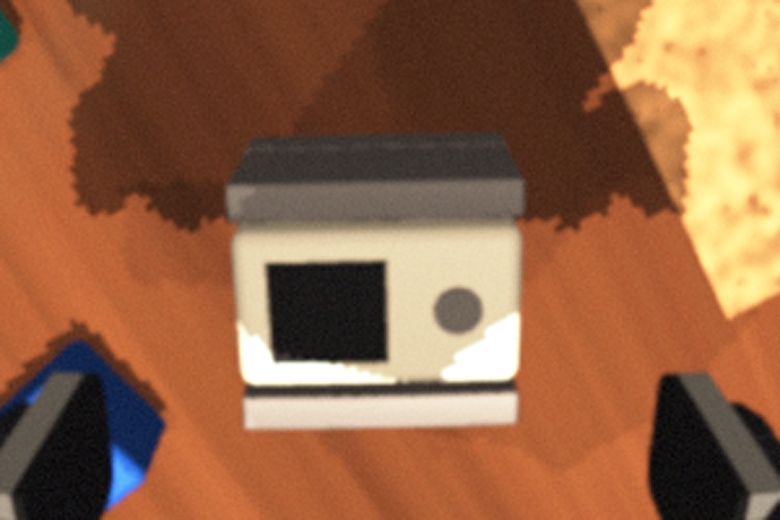

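```bash
python3 - <<'E'
from h import *
T=tool();w=bot.camera('wrist')
k=lambda a,b:(170+a/2.6,160+b/2.6)
uv=[k(232,222),k(522,220),k(520,382),k(240,384)]
for z in (.042,.045):
    c=np.array([onz(w,u,z,T) for u in uv]);m=c.mean(0)
    a,b,cc,d=c;print(m,np.linalg.norm(b-a),np.linalg.norm(cc-d),np.linalg.norm(a-d),np.linalg.norm(b-cc))
f=lambda v:np.degrees(np.arctan2(v[1],v[0]))
print(f(b-a),f(cc-d)); c=np.array([onz(w,u,.042,T) for u in uv]);m=c.mean(0)
print('tool',T[0].T@(m-T[1]))
for u,z in ((k(165,425),.03),(k(82,340),.03),(k(165,425),0.0)): print('blue tool',T[0].T@(onz(w,u,z,T)-T[1]))
# height from two wrist views: view1 pose
go([m[0],m[1],.034],(f(b-a)+f(cc-d))/2-90)
E
```

```text
[0.55998372 0.26086751 0.042     ] 0.05676837273846899 0.0584333925731085 0.03551902050496191 0.035476108105852895
[0.55936696 0.25978206 0.045     ] 0.05581667732926886 0.057453783879514 0.034923560619056986 0.03488136762639308
151.1574200279829 151.21457480691458
tool [0.0550386  0.00037133 0.00024984]
blue tool [ 0.06718475 -0.04869992  0.03556656]
blue tool [ 0.06716776 -0.06615425  0.01441063]
blue tool [ 0.09723164 -0.05642924  0.05275722]
row [-0.5  0.1  0.1] [0.0631 0.0004 0.0002] t 4.15
```

```bash
python3 -m handwheel '[[-0.5,0,0,0.03,0.0004,0.0002,-0.8],[-0.5,0,0,0.05,0.0004,0.0002,-0.8],[-0.5,0,0,0.062,0.0004,0.0002,-0.8],[-0.5,0,0,0.062,0.0004,0.0002,-0.8],[-0.5,0,0,0.062,0.0004,0.0002,0],[-0.5,0,0,0.062,0.0004,0.0002,0],[-0.5,0,0,0.062,0.0004,0.0002,0],[-0.5,0,0,0.062,0.0004,0.0002,0]]' 30
```

```text
time: 5.15
ee_pos: [0.5596, 0.2607, 0.0341]
tcp_rot: [-36.8, 89.9, 24.4]
wrist_force: [-0.1, -0.5, 5.8]
opening: 0.0573
```

```bash
python3 -m handwheel '[[0,0,0,-0.01,0,0,0.2],[0,0,0,-0.03,0,0,0.2],[0,0,0,-0.07,0,0,0.2],[0,0,0,-0.07,0,0,0.2]]' 30
python3 - <<'E'
from h import *
w,T=snap('wrist','w3');print(T[2]['ee_pos'],T[2]['wrist_force'],T[2]['opening'])
t,_=snap('top','t3');
for n in ('mat','case'): print(n,[[(round(x,3)) for x in q['bbox']]+[round(q['conf'],2)] for q in bot.look_for(n,t)])
E
```

```text
time: 5.65
ee_pos: [0.5607, 0.2612, 0.108]
tcp_rot: [-36.3, 89.6, 24.9]
wrist_force: [-0.4, -0.1, -0.6]
opening: 0.0577
[0.56073635 0.26121471 0.10796613] [-0.40165961 -0.07718967 -0.6012198 ] 0.05769779592135135
mat [[0.166, 0.516, 0.069, 0.086, 0.62]]
case [[0.589, 0.373, 0.271, 0.28, 0.56]]
```

View pics/w3.png

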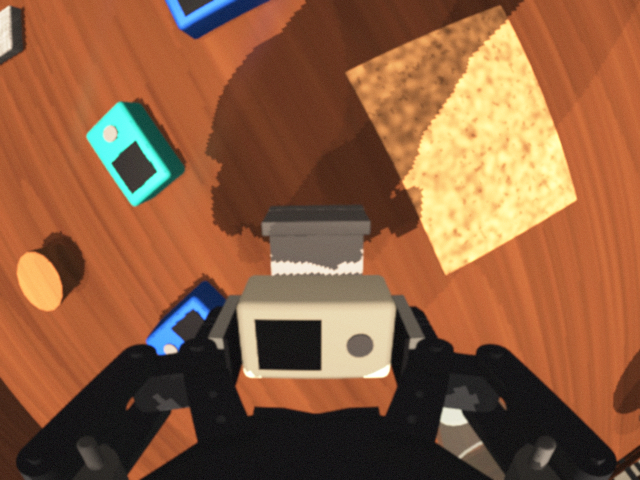

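```bash
python3 - <<'E'
from h import *
t=bot.camera('top')
c=np.array([onz(t,u,.003) for u in ((208,289),(292,291),(290,358),(205,356))]);print(c.round(4));m=c.mean(0);print(m)
go([m[0],m[1],.07],90)
E
```

```text
[[0.4899 0.3231 0.003 ]
 [0.4906 0.1726 0.003 ]
 [0.3725 0.1722 0.003 ]
 [0.3718 0.3221 0.003 ]]
[0.43122406 0.24749341 0.003     ]
row [-28.8  -0.1  -0.1] [ 0.0323  0.1054 -0.0724] t 5.9
```

```bash
python3 -m handwheel '[[-10,0,0,0.0,0.04,-0.03,0.2],[-20,0,0,0.01,0.08,-0.055,0.2],[-28.8,0,0,0.0323,0.1054,-0.0724,0.2],[-28.8,-0.1,-0.1,0.0323,0.1054,-0.0724,0.2],[-28.8,-0.1,-0.1,0.0323,0.1054,-0.0724,0.2]]'
python3 - <<'E'
from h import *
go([0.4312,.2475,.026],90)
E
```

```text
time: 6.52
ee_pos: [0.4323, 0.2479, 0.0709]
tcp_rot: [-61.6, 89.8, 28.3]
wrist_force: [0.3, -0.7, 0.1]
opening: 0.0571
row [-0.1  0.1  0.2] [ 0.0449  0.0012 -0.0005] t 6.525
```

```bash
python3 -m handwheel '[[0,0,0,0.02,0,0,0.2],[0,0,0,0.036,0,0,0.2],[0,0,0,0.042,0,0,0.2],[0,0,0,0.044,0,0,0.2],[0,0,0,0.045,0,0,0.2],[0,0,0,0.045,0,0,0.2]]'
```

```text
time: 7.28
ee_pos: [0.4321, 0.2479, 0.0261]
tcp_rot: [-59.4, 89.8, 30.6]
wrist_force: [0.9, -0.4, -0.3]
opening: 0.0575
```

```bash
python3 -m handwheel '[[0,0,0,0.001,0,0,0.2],[0,0,0,0.0015,0,0,0.2],[0,0,0,0.0015,0,0,0.2]]'
```

```text
time: 7.65
ee_pos: [0.4321, 0.248, 0.0251]
tcp_rot: [-58.7, 89.8, 31.4]
wrist_force: [-0.8, -2.5, 6.2]
opening: 0.0577
```

```bash
python3 -m handwheel '[[0,0,0,0.0005,0,0,-0.6],[0,0,0,0,0,0,-0.6],[0,0,0,0,0,0,-0.6],[0,0,0,-0.03,0,0,-0.6],[0,0,0,-0.08,0,0,-0.6],[20,0,0,-0.1,0,0,-0.6],[40,0,0,-0.1,0,0,-0.6],[60,0,0,-0.1,0,0,-0.6],[90,0,0,-0.1,0,0,-0.6],[90,0,0,-0.1,0,0,-0.6],[90,0,0,-0.1,0,0,-0.6],[90,0,0,-0.1,0,0,-0.6],[90,0,0,-0.1,0,0,-0.6]]'
python3 - <<'E'
from h import *
w,T=snap('wrist','w4');print(T[2]['ee_pos'],T[2]['tcp_rot'],T[2]['opening'])
E
```

```text
time: 9.28
ee_pos: [0.4317, 0.2477, 0.1241]
tcp_rot: [27.9, 89.9, 31.6]
wrist_force: [-0.2, 0.5, 0.1]
opening: 0.0685
[0.43165673 0.2476607  0.12409635] [27.94606478 89.86734337 31.64770746] 0.06845957826594286
```

View pics/w4.png

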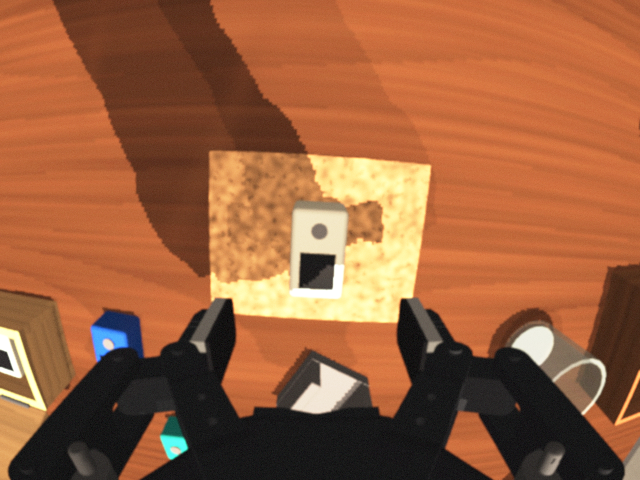

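```bash
python3 - <<'E'
import cv2
t=cv2.imread('pics/w4.png')
cv2.imwrite('pics/w4c.png',cv2.resize(t[190:310,270:370],None,fx=5,fy=5,interpolation=2))
E
```

```text
(no output)
```

View pics/w4c.png

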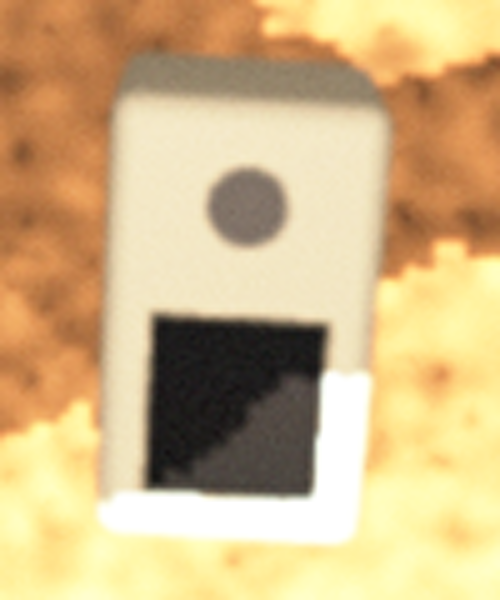

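```bash
python3 - <<'E'
from h import *
T=tool();w=bot.camera('wrist')
k=lambda a,b:(270+a/5,190+b/5)
uv=[k(113,95),k(390,105),k(357,545),k(97,530)]
c=np.array([onz(w,u,.033,T) for u in uv]);m=c.mean(0)
a,b,cc,d=c;print(m,np.linalg.norm(b-a),np.linalg.norm(cc-d),np.linalg.norm(a-d),np.linalg.norm(b-cc))
f=lambda v:np.degrees(np.arctan2(v[1],v[0]))
print(f(a-d),f(b-cc),f(a-b),f(d-cc))
y=(f(d-a)+f(cc-b))/2
print(m,y);go([m[0]-.006,m[1],.031],y)
E
```

```text
[0.43172128 0.24954354 0.033     ] 0.032834443333699205 0.03337107775629466 0.05662695668284041 0.057556555576353766
179.98623111973762 -179.47471539568173 -88.90552779110064 -90.51510560788725
[0.43172128 0.24954354 0.033     ] 0.25575786202796474
row [ 3.7  0.1 -0.1] [ 0.0931  0.0022 -0.006 ] t 9.375
```

```bash
python3 -m handwheel '[[3.7,0,0,0.05,0.002,-0.006,-0.6],[3.7,0,0,0.085,0.002,-0.006,-0.6],[3.7,0,0,0.093,0.002,-0.006,-0.6],[3.7,0,0,0.093,0.002,-0.006,-0.6],[3.7,0,0,0.093,0.002,-0.006,0.6],[3.7,0,0,0.093,0.002,-0.006,0.6],[3.7,0,0,0.093,0.002,-0.006,0.6],[3.7,0,0,0.093,0.002,-0.006,0.6],[3.7,0,0,0.093,0.002,-0.006,0.6]]' 30
```

```text
time: 10.5
ee_pos: [0.4266, 0.2498, 0.0326]
tcp_rot: [29.8, 89.7, 30.2]
wrist_force: [-0.3, -0.5, 6.3]
opening: 0.0334
```

```bash
python3 -m handwheel '[[0,0,0,-0.02,0,0,0.6],[0,0,0,-0.06,0,0,0.6],[0,0,0,-0.12,0,0,0.6],[0,0,0,-0.17,-0.06,0,0.6],[0,0,0,-0.22,-0.12,0,0.6],[0,0,0,-0.22,-0.18,0,0.6],[0,0,0,-0.22,-0.24,0,0.6],[0,0,0,-0.22,-0.30,0,0.6],[0,0,0,-0.22,-0.36,0.01,0.6],[0,0,0,-0.22,-0.36,0.01,0.6],[0,0,0,-0.22,-0.36,0.01,0.6]]'
python3 - <<'E'
from h import *
w,T=snap('wrist','w5');print(T[2]['ee_pos'],T[2]['tcp_rot'],T[2]['opening'],T[2]['wrist_force'])
cv2.imwrite('pics/w5c.png',cv2.resize(w['frame'][100:330,120:520,::-1],None,fx=2,fy=2,interpolation=2))
E
```

```text
time: 11.88
ee_pos: [0.4375, -0.1114, 0.2508]
tcp_rot: [37.9, 89.9, 38.1]
wrist_force: [0.0, 0.1, -0.3]
opening: 0.0331
[ 0.43748671 -0.11143515  0.25080371] [37.88956233 89.85829667 38.12918632] 0.03306731739637922 [ 0.00678938  0.11803362 -0.30746036]
```

View pics/w5.png

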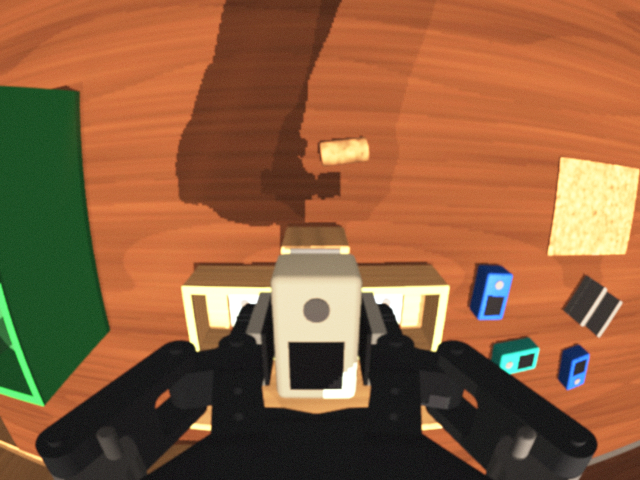

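View pics/w5c.png

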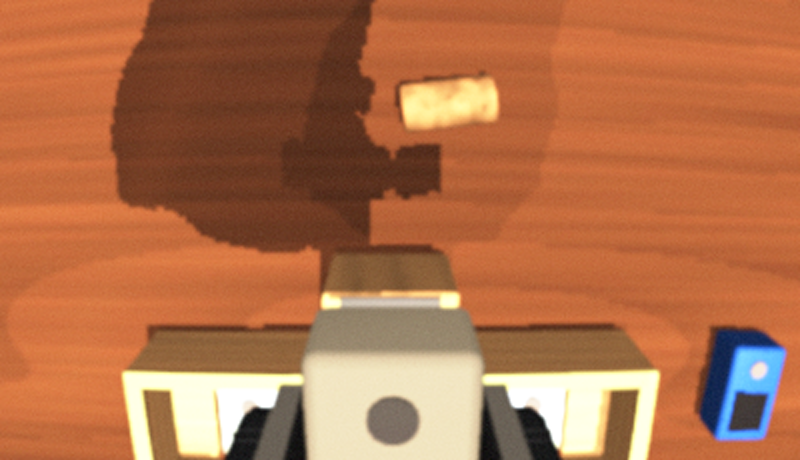

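```bash
python3 -m handwheel '[[0,0,0,0,0,0.05,0.6],[0,0,0,0,0,0.113,0.6],[0,0,0,0,0,0.113,0.6],[0,0,0,0,0,0.113,0.6]]'
python3 - <<'E'
from h import *
w,T=snap('wrist','w6');print(T[2]['ee_pos'],T[2]['tcp_rot'],T[2]['opening'],T[2]['wrist_force'])
cv2.imwrite('pics/w6c.png',cv2.resize(w['frame'][80:320,160:480,::-1],None,fx=2.5,fy=2.5,interpolation=2))
E
```

```text
time: 12.42
ee_pos: [0.5504, -0.1084, 0.2508]
tcp_rot: [62.6, 89.9, 63.1]
wrist_force: [-0.3, -0.4, -0.4]
opening: 0.0332
[ 0.55036079 -0.10844036  0.25075632] [62.64716231 89.89451067 63.13805992] 0.033229583584498595 [-0.27559137 -0.43194858 -0.36761703]
```

View pics/w6.png

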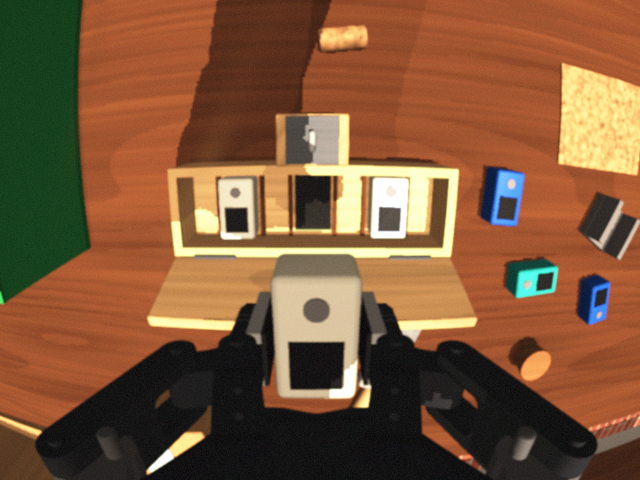

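View pics/w6c.png

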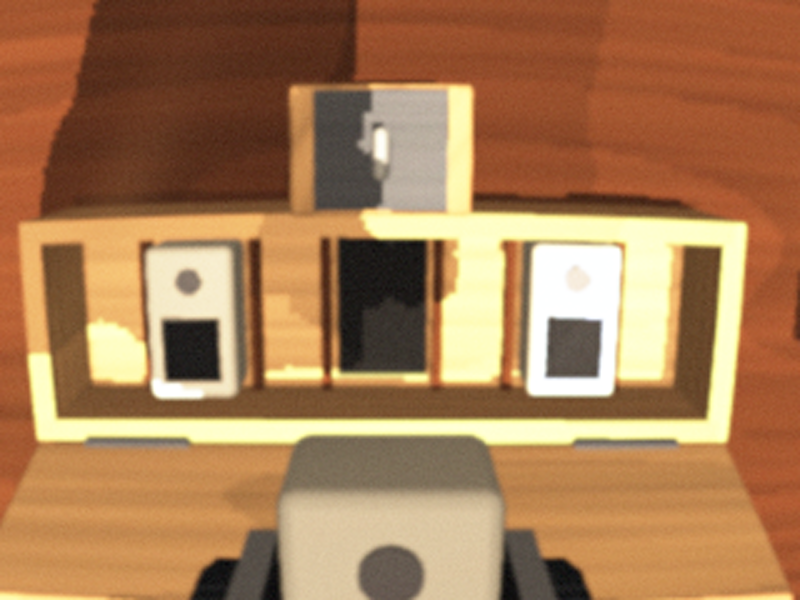

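```bash
cat > m6.py <<'E'
from h import *
k=lambda a,b:(160+a/2.5,80+b/2.5)
T=tool();w=bot.camera('wrist')
uv=[k(20,225),k(747,222),k(727,443),k(37,442)]
f=lambda v:np.degrees(np.arctan2(v[1],v[0]))
for z in (.055,.058,.061):
    c=np.array([onz(w,u,z,T) for u in uv]);m=c.mean(0);a,b,cc,d=c
    print(m.round(4),'len',np.linalg.norm(b-a),np.linalg.norm(cc-d),'wid',np.linalg.norm(a-d),np.linalg.norm(b-cc),'yaw',f(b-a)-90,f(cc-d)-90)
p=np.array([onz(w,k(*u),.0108,T) for u in ((338,238),(428,238),(428,373),(338,373))]);print('pad',p.mean(0),np.ptp(p,0))
for nm,us,z in (('sa',((145,243),(240,243),(240,398),(152,398)),.0408),('sb',((528,243),(620,243),(615,397),(528,397)),.0408)):
    p=np.array([onz(w,k(*u),z,T) for u in us]);print(nm,p.mean(0),np.ptp(p,0))
print('staple',onz(w,k(381,140),.085,T))
for n in ('staple','free_well','hasp_tip','lid_edge','case'):
    print(n,[((np.array(q['centre'])*[640,480]).round(),round(q['conf'],2)) for q in bot.tip_of(n,w)])
for q in (1.7,1.8,1.9,2.0,2.1):
    c=np.array([onz(w,u,.058,T) for u in uv]);hx=(c[2][0]+c[3][0])/2
    r=.082
    print(q,[np.round(proj(w,[hx-r*np.cos(q)+o*np.sin(q),yy,.058+r*np.sin(q)+o*np.cos(q)],T),1) for yy in (c[3][1],c[2][1]) for o in (0,.01)])
E
python3 m6.py
```

```text
[ 0.5471 -0.1108  0.055 ] len 0.26362154023644124 0.26480924529097105 wid 0.08328140483776608 0.08456237925570217 yaw 0.6511521343254287 0.37102697566579934
[ 0.5464 -0.1108  0.058 ] len 0.26115407322125245 0.26233066149434164 wid 0.08250190055586447 0.08377088520194557 yaw 0.6511521343254572 0.3710269756657709
[ 0.5458 -0.1108  0.061 ] len 0.25868660620606365 0.25985207769771235 wid 0.08172239627396298 0.08297939114818874 yaw 0.6511521343254572 0.37102697566579934
pad [ 0.54641978 -0.1106295   0.0108    ] [0.05540909 0.03662298 0.        ]
sa [ 0.54644646 -0.18125261  0.0408    ] [0.05980043 0.03635358 0.        ]
sb [ 0.5451809  -0.03947709  0.0408    ] [0.05956758 0.03658716 0.        ]
staple [ 0.47921095 -0.11128773  0.085     ]
staple [(array([313., 142.]), 0.57)]
free_well [(array([311., 198.]), 0.69), (array([338.,  43.]), 0.52)]
hasp_tip []
lid_edge [(array([599., 222.]), 0.49)]
case [(array([313., 310.]), 0.28)]
1.7 [array([141.2, 303.6]), array([144. , 314.2]), array([482.9, 306.3]), array([480. , 316.9])]
1.8 [array([143.7, 312. ]), array([146.9, 321.5]), array([480.4, 314.7]), array([477. , 324.1])]
1.9 [array([146.5, 319.4]), array([150.1, 327.7]), array([477.5, 322.1]), array([473.8, 330.3])]
2.0 [array([149.6, 325.9]), array([153.4, 332.9]), array([474.3, 328.5]), array([470.5, 335.5])]
2.1 [array([152.9, 331.3]), array([156.8, 337. ]), array([471.1, 333.8]), array([467.1, 339.5])]
```

```bash
python3 - <<'E'
import cv2
t=cv2.imread('pics/w6.png')
cv2.imwrite('pics/w6d.png',cv2.resize(t[240:345,140:490],None,fx=2.28,fy=4.5,interpolation=2))
E
```

```text
(no output)
```

View pics/w6d.png

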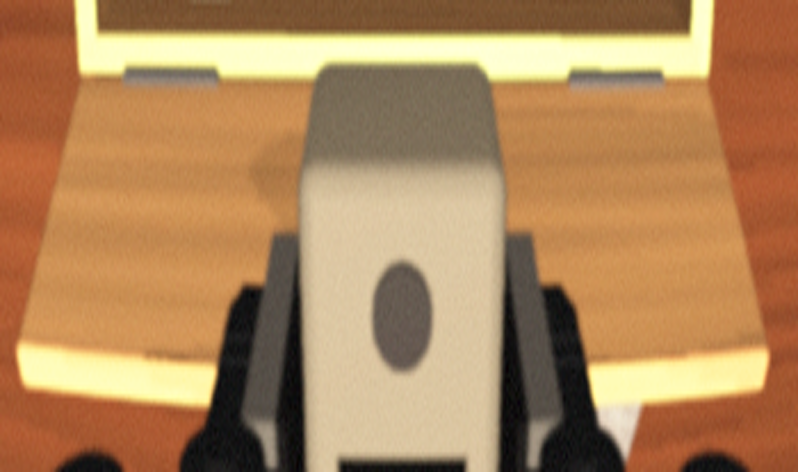

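```bash
python3 - <<'E'
from h import *
T=tool();w=bot.camera('wrist')
for x in (-.002,0,.002):
  for z in (-.0239,.034): print(x,z,np.round(proj(w,T[0]@np.array([x,.0,z])+T[1],T),1))
go([.5413,-.1107,.10],0.5)
E
python3 - <<'E'
import cv2
t=cv2.imread('pics/w6.png')
cv2.imwrite('pics/w6e.png',cv2.resize(t[240:410,250:390],None,fx=3.5,fy=3.5,interpolation=2))
E
```

```text
-0.002 -0.0239 [314.3 277.7]
-0.002 0.034 [314.5 401.8]
0 -0.0239 [314.3 275.6]
0 0.034 [314.5 398.8]
0.002 -0.0239 [314.3 273.5]
0.002 0.034 [314.5 395.8]
row [-0.2  0.2 -0.1] [ 0.1517 -0.0006 -0.0093] t 12.825
```

View pics/w6e.png

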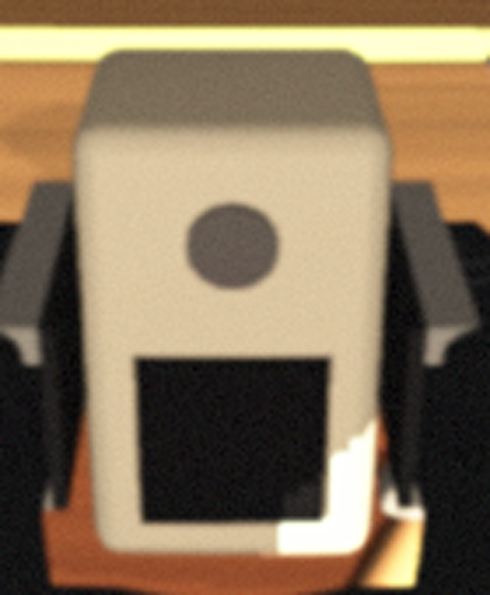

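```bash
python3 -m handwheel '[[-0.2,0.2,-0.1,0.05,-0.0012,-0.0093,0.6],[-0.2,0.2,-0.1,0.1,-0.0012,-0.0093,0.6],[-0.2,0.2,-0.1,0.142,-0.0012,-0.0093,0.6],[-0.2,0.2,-0.1,0.142,-0.0012,-0.0093,0.6],[-0.2,0.2,-0.1,0.142,-0.0012,-0.0093,0.6]]'
python3 - <<'E'
from h import *
w,T=snap('wrist','w7');print(T[2]['ee_pos'],T[2]['tcp_rot'],T[2]['opening'],T[2]['wrist_force'])
s,_=snap('scene','s7')
cv2.imwrite('pics/s7c.png',cv2.resize(s['frame'][220:410,110:310,::-1],None,fx=3,fy=3,interpolation=2))
go([.5413,-.1113,.06],0.5)
E
```

```text
time: 13.45
ee_pos: [0.5422, -0.1115, 0.111]
tcp_rot: [-52.8, 89.9, -52.3]
wrist_force: [0.1, 0.7, 0.3]
opening: 0.0336
[ 0.54217719 -0.11145793  0.11104791] [-52.84152986  89.92996785 -52.29504406] 0.03363201345407542 [0.06147138 0.68868152 0.27477969]
row [0.1 0.1 0.1] [ 0.0515  0.0003 -0.0015] t 13.55
```

View pics/w7.png

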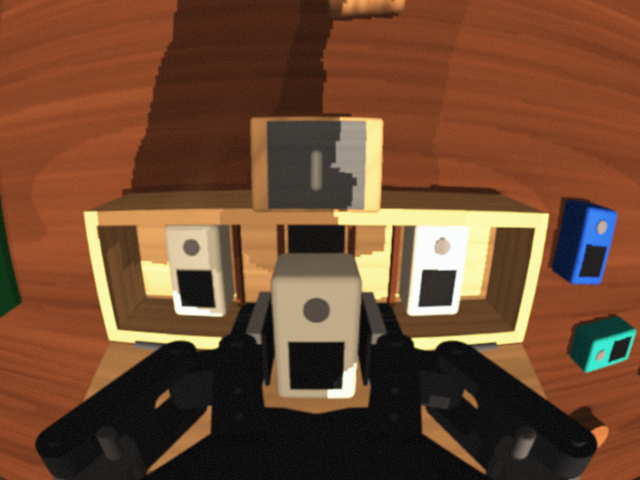

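View pics/s7c.png

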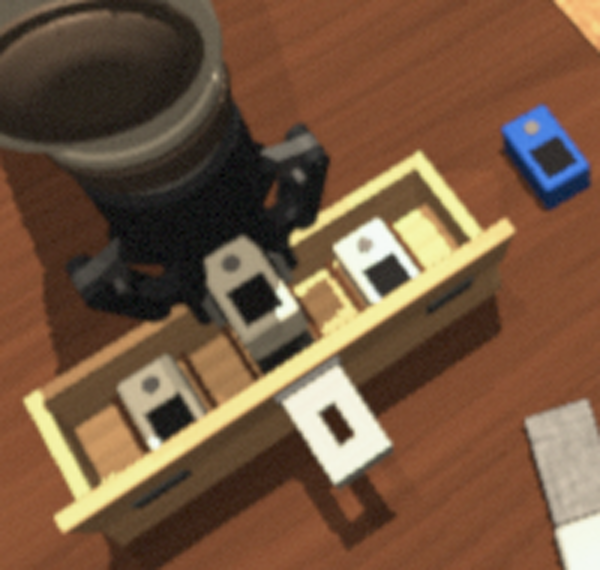

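```bash
python3 - <<'E'
import cv2
t=cv2.imread('pics/w7.png')
cv2.imwrite('pics/w7c.png',cv2.resize(t[180:290,215:420],None,fx=3.8,fy=3.8,interpolation=2))
E
```

```text
(no output)
```

View pics/w7c.png

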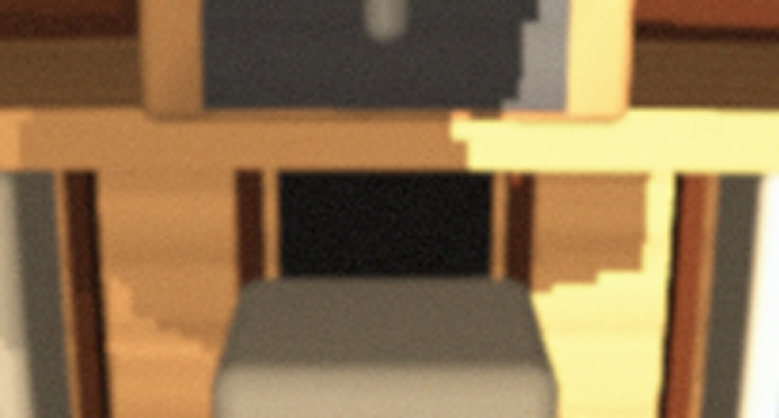

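```bash
python3 - <<'E'
from h import *
T=tool();w=bot.camera('wrist')
P=lambda u,v,z:onz(w,(u,v),z,T).round(4)
print('front outer',P(250,209,.058),P(390,210,.058),'inner',P(316,224.7,.058))
print('pad',P(288.2,240,.0108),P(344.7,240,.0108))
print('logger bottom front edge',[ (T[0]@np.array([.0296,0,z])+T[1])[0]  for z in (-.0239,)],P(316.7,180+283/3.8,T[1][2]-.0296))
E
```

```text
front outer [ 0.5059 -0.1438  0.058 ] [ 0.5056 -0.0747  0.058 ] inner [ 0.5136 -0.1112  0.058 ]
pad [ 0.5359 -0.1286  0.0108] [ 0.5356 -0.0929  0.0108]
logger bottom front edge [np.float64(0.5188202545015437)] [ 0.5209 -0.1108  0.0819]
```

```bash
python3 -m handwheel '[[0.1,0.1,0.1,0,0,-0.0017,0.6],[0.1,0.1,0.1,0.025,0,-0.0017,0.6],[0.1,0.1,0.1,0.045,0,-0.0017,0.6],[0.1,0.1,0.1,0.056,0,-0.0017,0.6],[0.1,0.1,0.1,0.062,0,-0.0017,0.6],[0.1,0.1,0.1,0.062,0,-0.0017,0.6]]'
```

```text
time: 14.35
ee_pos: [0.5398, -0.1113, 0.0472]
tcp_rot: [158.2, 89.8, 158.7]
wrist_force: [0.6, -0.3, 0.2]
opening: 0.0332
```

```bash
python3 -m handwheel '[[0,0,0,0.002,0,0.0005,0.6],[0,0,0,0.004,0,0.0005,0.6],[0,0,0,0.005,0,0.0005,0.6],[0,0,0,0.006,0,0.0005,0.6],[0,0,0,0.006,0,0.0005,0.6]]'
```

```text
time: 14.98
ee_pos: [0.5402, -0.1112, 0.0409]
tcp_rot: [158.9, 89.8, 159.3]
wrist_force: [0.5, 0.3, -1.0]
opening: 0.033
```

```bash
python3 -m handwheel '[[0,0,0,0.0008,0,0,0.6],[0,0,0,0.0012,0,0,0.6],[0,0,0,0.0012,0,0,0.6]]'
python3 - <<'E'
from h import *
w,T=snap('wrist','w8')
E
```

```text
time: 15.35
ee_pos: [0.5402, -0.1113, 0.0399]
tcp_rot: [158.1, 89.8, 158.6]
wrist_force: [-0.7, 0.1, 0.9]
opening: 0.0331
```

View pics/w8.png

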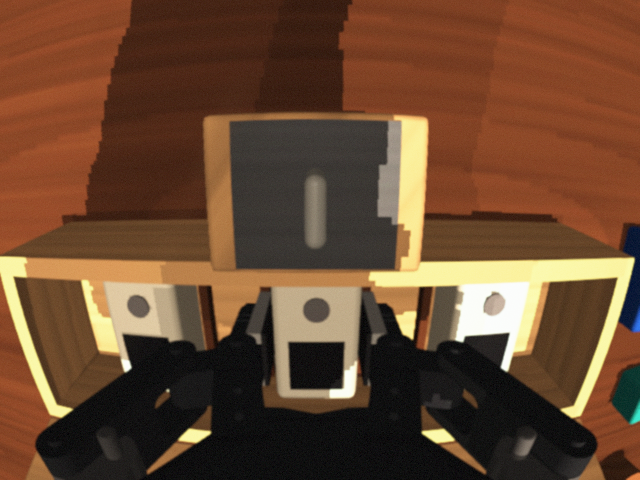

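```bash
python3 -m handwheel '[[0,0,0,0.0006,0,0,0.6],[0,0,0,0.001,0,0,0.6],[0,0,0,0.001,0,0,0.6]]'
```

```text
time: 15.78
ee_pos: [0.5402, -0.1113, 0.0397]
tcp_rot: [157.6, 89.8, 158.0]
wrist_force: [-4.5, 0.6, 8.4]
opening: 0.0334
```

```bash
python3 -m handwheel '[[0,0,0,-0.0003,0,0,0.3],[0,0,0,-0.0003,0,0,0.0],[0,0,0,-0.0003,0,0,-0.1],[0,0,0,-0.0003,0,0,-0.1],[0,0,0,-0.02,0,0,-0.1],[0,0,0,-0.06,0,0,-0.1],[0,0,0,-0.12,0,0,-0.1],[0,0,0,-0.16,0,0,-0.1],[0,0,0,-0.16,0,0,-0.1]]'
python3 - <<'E'
from h import *
w,T=snap('wrist','w9');print(T[2]['ee_pos'])
cv2.imwrite('pics/w9c.png',cv2.resize(w['frame'][130:330,140:500,::-1],None,fx=2.2,fy=2.2,interpolation=2))
E
```

```text
time: 16.9
ee_pos: [0.5421, -0.1117, 0.2023]
tcp_rot: [-0.8, 89.9, -0.3]
wrist_force: [0.4, -0.1, -0.1]
opening: 0.0473
[ 0.54206354 -0.11173447  0.20233883]
```

View pics/w9c.png

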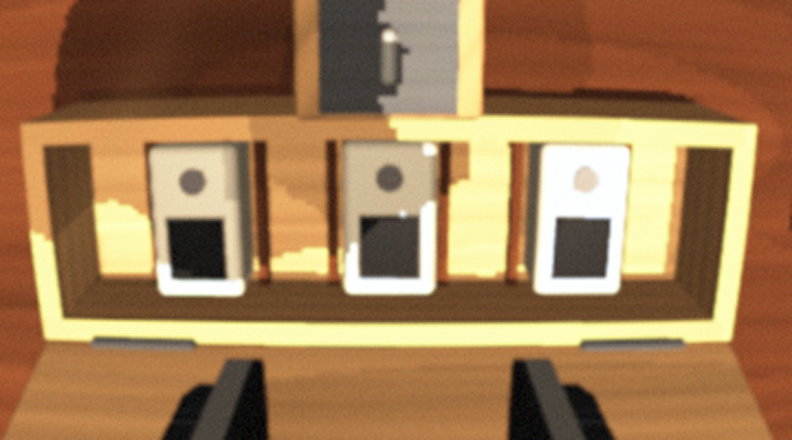

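```bash
python3 -m handwheel '[[0,0,0,0,0.05,0.03,1],[0,0,0,0,0.087,0.08,1],[0,0,0,0,0.087,0.138,1],[0,0,0,0.0,0.087,0.138,1],[0,0,0,0.05,0.087,0.138,1],[0,0,0,0.078,0.087,0.138,1],[0,0,0,0.078,0.087,0.138,1],[0,0,0,0.078,0.087,0.138,1]]' 40
python3 - <<'E'
from h import *
s,T=snap('scene','s10');print(T[2]['ee_pos'],T[2]['q'])
cv2.imwrite('pics/s10c.png',cv2.resize(s['frame'][200:410,110:340,::-1],None,fx=3,fy=2.8,interpolation=2))
E
```

```text
time: 17.95
ee_pos: [0.6777, -0.0234, 0.1218]
tcp_rot: [149.8, 89.9, 150.2]
wrist_force: [0.6, -0.2, 0.3]
opening: -0.0
[ 0.67768285 -0.02343019  0.12184562] [-2.00392236e+00  2.22579018e+01  1.64424516e+01  8.42996120e+01
  6.05901458e-02 -2.44882880e+00]
```

View pics/s10c.png

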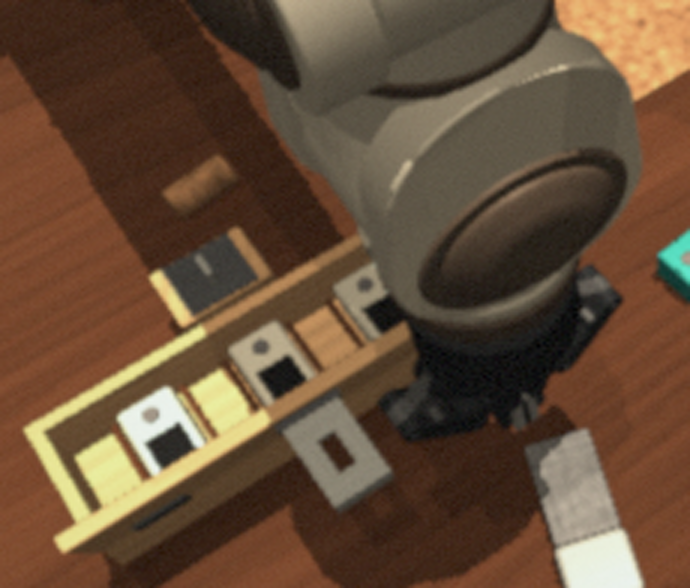

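```bash
python3 -m handwheel '[[0,0,0,-0.002,0.013,-0.02,1],[0,0,0,-0.002,0.013,-0.04,1],[0,0,0,-0.002,0.013,-0.05,1],[0,0,0,-0.002,0.013,-0.058,1],[0,0,0,-0.002,0.013,-0.064,1],[0,0,0,-0.002,0.013,-0.069,1]]'
python3 - <<'E'
from h import *
s,T=snap('scene','s11');print(T[2]['ee_pos'])
cv2.imwrite('pics/s11c.png',cv2.resize(s['frame'][200:410,110:340,::-1],None,fx=3,fy=2.8,interpolation=2))
E
```

```text
time: 18.75
ee_pos: [0.6088, -0.0109, 0.123]
tcp_rot: [154.5, 89.8, 155.0]
wrist_force: [2.7, 1.2, 2.6]
opening: 0.0
[ 0.60876693 -0.01088266  0.12298078]
```

View pics/s11c.png

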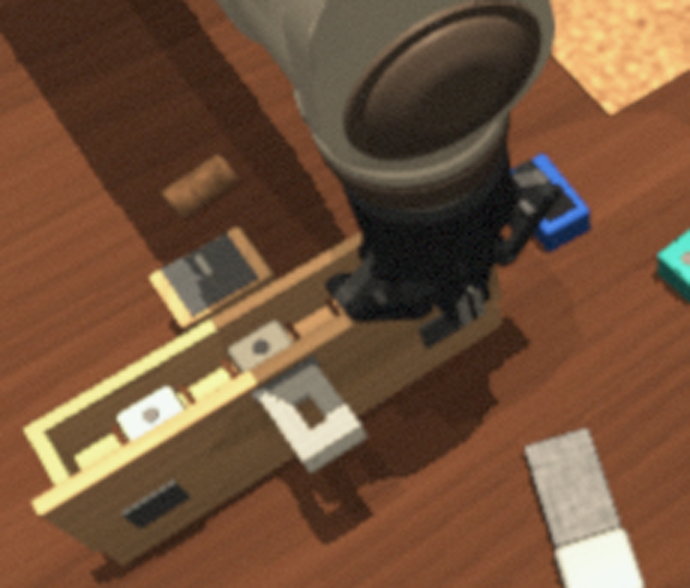

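```bash
python3 -m handwheel '[[0,0,0,-0.001,0,-0.006,1],[0,0,0,-0.001,0,-0.0123,1],[0,0,0,-0.002,0,-0.019,1],[0,0,0,-0.0023,0,-0.0264,1],[0,0,0,-0.0015,0,-0.034,1],[0,0,0,-0.0007,0,-0.0426,1],[0,0,0,0.003,0,-0.051,1],[0,0,0,0.0063,0,-0.0588,1]]'
```

```text
time: 19.8
ee_pos: [0.5491, -0.0113, 0.1163]
tcp_rot: [160.0, 89.8, 160.5]
wrist_force: [2.7, -0.0, 0.2]
opening: 0.0001
```

```bash
python3 - <<'E'
from h import *
s,T=snap('scene','s12');print(T[2]['ee_pos'],T[2]['wrist_force'])
cv2.imwrite('pics/s12c.png',cv2.resize(s['frame'][200:410,110:340,::-1],None,fx=3,fy=2.8,interpolation=2))
E
```

```text
[ 0.54911755 -0.01125677  0.11633925] [ 2.70749476 -0.02145282  0.19382158]
```

View pics/s12c.png

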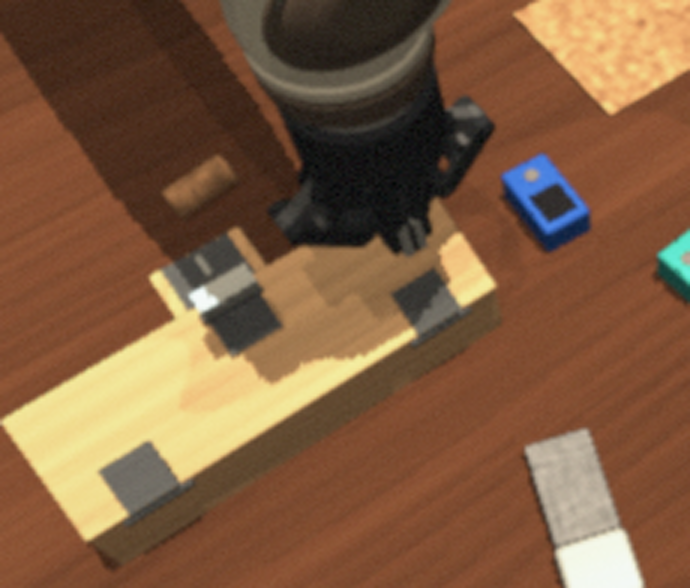

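```bash
python3 -m handwheel '[[0,0,0,0.006,0,-0.006,1],[0,0,0,0.0128,0,-0.0106,1],[0,0,0,0.02,0,-0.013,1],[0,0,0,0.025,0,-0.0154,1],[0,0,0,0.028,0,-0.0154,1],[0,0,0,0.028,0,-0.0154,1]]'
```

```text
time: 20.6
ee_pos: [0.5341, -0.0113, 0.0881]
tcp_rot: [163.5, 89.8, 164.0]
wrist_force: [0.4, -0.0, 0.2]
opening: 0.0002
```

```bash
python3 -m handwheel '[[0,0,0,0.001,0,0,1],[0,0,0,0.002,0,0,1],[0,0,0,0.003,0,0,1],[0,0,0,0.003,0,0,1]]'
```

```text
time: 21.1
ee_pos: [0.5344, -0.0114, 0.0869]
tcp_rot: [152.1, 89.9, 152.6]
wrist_force: [-5.8, 0.1, 12.2]
opening: -0.0002
```

```bash
python3 -m handwheel '[[0,0,0,0.001,0,0,1],[0,0,0,0.002,0,0,1],[0,0,0,0.002,0,0,1],[0,0,0,-0.05,0,0,1],[0,0,0,-0.1,0,0,1],[0,0,0,-0.11,0,-0.05,1],[0,0,0,-0.11,-0.05,-0.1,1],[0,0,0,-0.11,-0.1,-0.1,1],[0,0,0,-0.11,-0.1,-0.1,1],[0,0,0,-0.11,-0.1,-0.1,1]]'
python3 - <<'E'
from h import *
w,T=snap('wrist','w13');print(T[2]['ee_pos'],T[2]['tcp_rot'])
s,_=snap('scene','s13');t,_=snap('top','t13')
for p,n in ((w,'w'),(s,'s'),(t,'t')):
  for k in ('hasp_tip','hasp_pivot','staple','lid_edge'): print(n,k,[((np.array(q['centre'])*[640,480]).round(1),round(q['conf'],2)) for q in bot.tip_of(k,p)])
cv2.imwrite('pics/s13c.png',cv2.resize(s['frame'][200:410,110:340,::-1],None,fx=3,fy=2.8,interpolation=2))
E
```

```text
time: 22.35
ee_pos: [0.4356, -0.1123, 0.1958]
tcp_rot: [153.1, 89.8, 153.5]
wrist_force: [0.1, -0.1, -0.0]
opening: -0.0002
[ 0.43560049 -0.11228978  0.19578346] [153.07589035  89.80740612 153.47583417]
w hasp_tip [(array([317.7, 399.7]), 0.48)]
w hasp_pivot []
w staple [(array([347.3, 157.7]), 0.74), (array([316.7, 399.7]), 0.31)]
w lid_edge []
s hasp_tip [(array([177.2, 291.2]), 0.87)]
s hasp_pivot [(array([185.6, 309.2]), 0.9)]
s staple [(array([310.6, 416.4]), 0.67), (array([175.1, 296.8]), 0.59)]
s lid_edge [(array([183.3, 307.3]), 0.56)]
t hasp_tip [(array([469.1, 281.3]), 0.54)]
t hasp_pivot [(array([463. , 279.4]), 0.97)]
t staple []
t lid_edge [(array([457. , 286.6]), 0.87), (array([445.4, 268.1]), 0.5)]
```

View pics/w13.png

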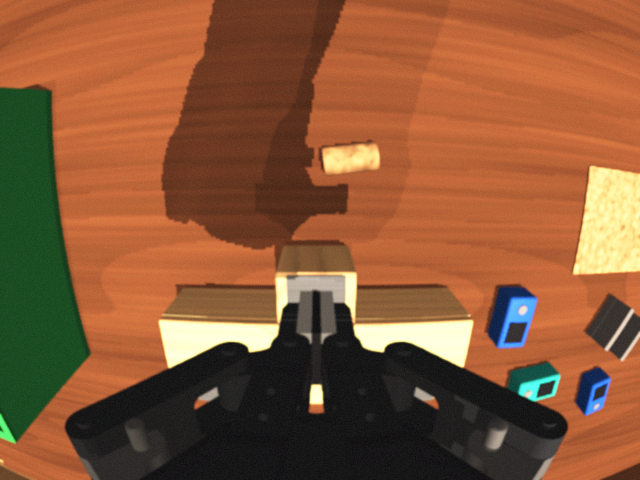

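View pics/s13c.png

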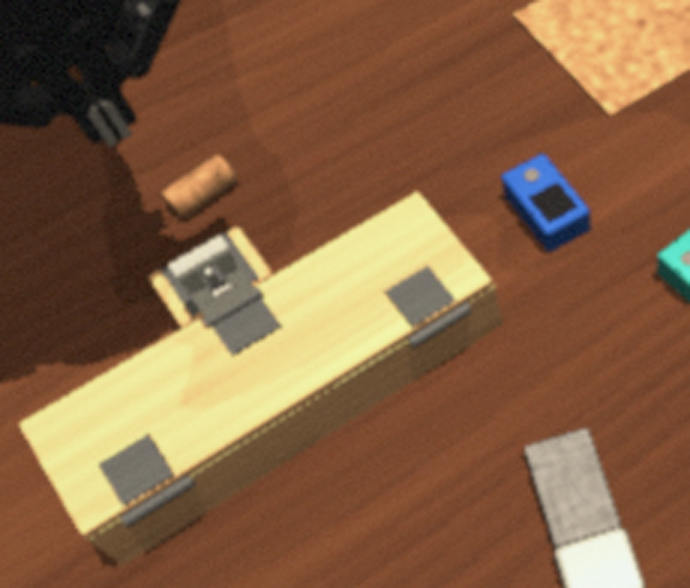

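```bash
python3 - <<'E'
from h import *
s=bot.camera('scene');t=bot.camera('top')
px,pz=.5137,.071
for h in np.arange(0,1.41,.1):
    # lip top: 52 along strap, ~10 out
    for a,b in ((52,10),):
        x=px-(a*np.cos(h)-b*np.sin(h))/1000; z=pz+(a*np.sin(h)+b*np.cos(h))/1000
        print(round(h,1),np.round([x,z],4),np.round(proj(s,[x,-.111,z]),1),np.round(proj(t,[x,-.111,z]),1))
print(np.round(proj(s,[.4847,-.111,.085]),1))
for n,p in (('s14',s),('t14',t)):
    a=p['frame'][:,:,::-1]; a=a[255:335,140:230] if n=='s14' else a[220:330,400:520]
    cv2.imwrite(f'pics/{n}.png',cv2.resize(a,None,fx=6.5 if n=='s14' else 5,fy=6.5 if n=='s14' else 5,interpolation=2))
E
```

```text
0.0 [0.4617 0.081 ] [172.3 285.2] [461.6 310.6]
0.1 [0.463  0.0861] [171.8 284.3] [462.5 309.7]
0.2 [0.4647 0.0911] [171.5 283.7] [463.2 308.6]
0.3 [0.467  0.0959] [171.3 283.3] [464.  307.1]
0.4 [0.4697 0.1005] [171.2 283.2] [464.7 305.3]
0.5 [0.4729 0.1047] [171.4 283.3] [465.4 303.3]
0.6 [0.4764 0.1086] [171.7 283.7] [466.1 300.9]
0.7 [0.4804 0.1121] [172.1 284.4] [466.6 298.4]
0.8 [0.4846 0.1153] [172.8 285.4] [467.1 295.6]
0.9 [0.4892 0.1179] [173.6 286.6] [467.6 292.7]
1.0 [0.494  0.1202] [174.5 288. ] [467.9 289.6]
1.1 [0.499  0.1219] [175.7 289.7] [468.2 286.3]
1.2 [0.5042 0.1231] [176.9 291.6] [468.4 283. ]
1.3 [0.5094 0.1238] [178.3 293.7] [468.5 279.7]
1.4 [0.5147 0.1239] [179.8 296. ] [468.5 276.4]
[177.7 293.5]
```

View pics/s14.png

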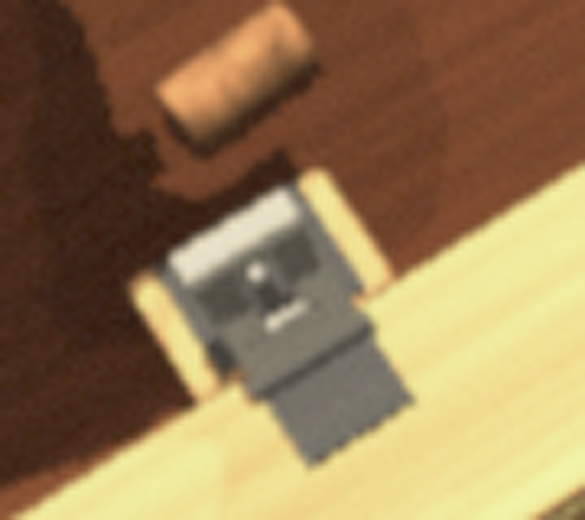

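View pics/t14.png

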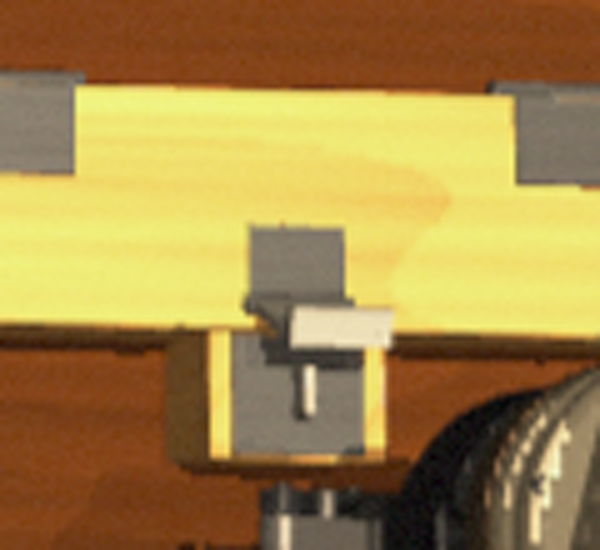

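```bash
python3 - <<'E'
from h import *
go([.555,-.1109,.119],0.5)
E
python3 -m handwheel '[[0.1,0.2,0,0,0.001,0.06,0.67],[0.1,0.2,0,0,0.001,0.119,0.67],[0.1,0.2,0,0,0.001,0.119,0.67],[0.1,0.2,0,0.04,0.001,0.119,0.67],[0.1,0.2,0,0.076,0.001,0.119,0.67],[0.1,0.2,0,0.076,0.001,0.119,0.67],[0.1,0.2,0,0.076,0.001,0.119,0.67]]'
python3 - <<'E'
from h import *
w,T=snap('wrist','w15');print(T[2]['ee_pos'],T[2]['tcp_rot'])
s,_=snap('scene','s15')
cv2.imwrite('pics/s15c.png',cv2.resize(s['frame'][200:410,110:340,::-1],None,fx=3,fy=2.8,interpolation=2))
go([.514,-.1111,.119],0.5)
E
```

```text
row [-0.  -0.2 -0.1] [0.0765 0.0004 0.1197] t 23.2
time: 24.08
ee_pos: [0.5545, -0.1104, 0.1213]
tcp_rot: [170.0, 89.7, 170.3]
wrist_force: [0.3, 0.5, -0.3]
opening: 0.0144
[ 0.55445596 -0.11038458  0.12131103] [169.99404614  89.71684882 170.34508772]
row [-0.1 -0.2 -0. ] [ 0.0028 -0.0004 -0.041 ] t 24.175
```

View pics/w15.png

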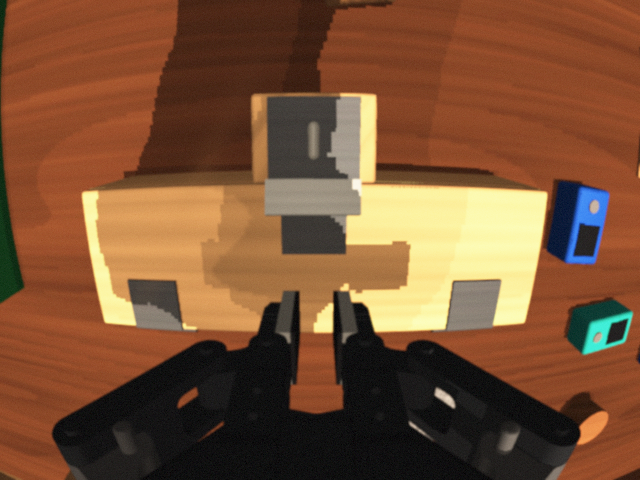

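View pics/s15c.png

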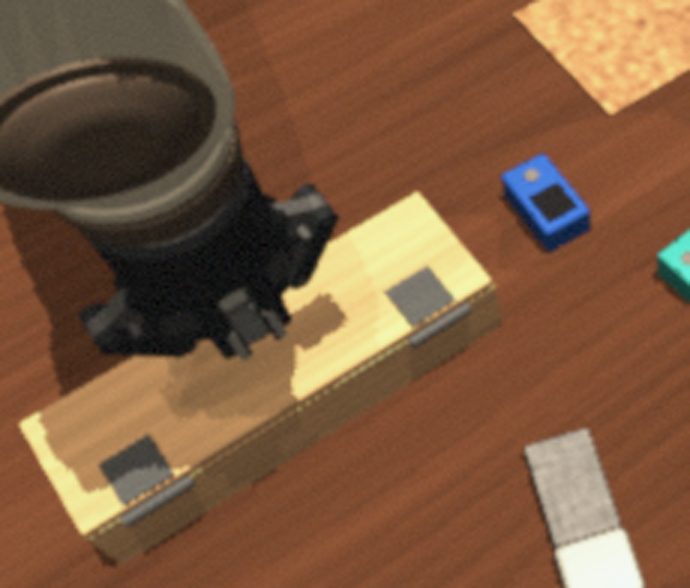

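```bash
python3 -m handwheel '[[0,0,0,0.002,-0.0008,-0.02,0.67],[0,0,0,0.002,-0.0008,-0.036,0.67],[0,0,0,0.002,-0.0008,-0.043,0.67],[0,0,0,0.002,-0.0008,-0.0506,0.67],[0,0,0,0.004,-0.0008,-0.057,0.67],[0,0,0,0.006,-0.0008,-0.0635,0.67],[0,0,0,0.011,-0.0008,-0.069,0.67],[0,0,0,0.0157,-0.0008,-0.0737,0.67]]'
python3 - <<'E'
from h import *
w,T=snap('wrist','w16');print(T[2]['ee_pos'],T[2]['tcp_rot'])
s,_=snap('scene','s16')
cv2.imwrite('pics/s16c.png',cv2.resize(s['frame'][200:410,110:340,::-1],None,fx=3,fy=2.8,interpolation=2))
E
```

```text
time: 25.18
ee_pos: [0.48, -0.1115, 0.1037]
tcp_rot: [169.7, 89.6, 170.1]
wrist_force: [0.6, 0.1, 1.0]
opening: 0.0142
[ 0.48004361 -0.11146976  0.10372361] [169.70279993  89.5960837  170.05913463]
```

View pics/w16.png

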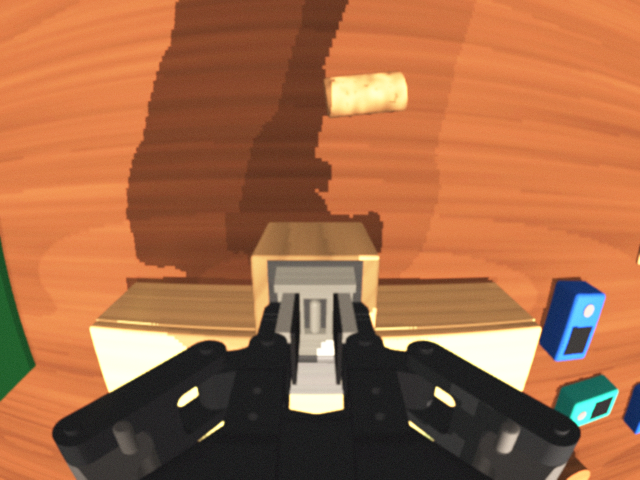

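Hasp is being pushed over; staple (315,315) sits centred between the fingers. Pressing down.

```bash
python3 -m handwheel '[[0,0,0,0.004,0,-0.0015,0.67],[0,0,0,0.007,0,-0.002,0.67],[0,0,0,0.0095,0,-0.002,0.67],[0,0,0,0.011,0,-0.002,0.67],[0,0,0,0.011,0,-0.002,0.67]]'
```

```text
time: 25.9
ee_pos: [0.4784, -0.1115, 0.0931]
tcp_rot: [169.7, 89.6, 170.0]
wrist_force: [0.8, 0.2, 0.4]
opening: 0.0141
```

```bash
python3 -m handwheel '[[0,0,0,0.001,0,0,0.67],[0,0,0,0.002,0,0,0.67],[0,0,0,0.003,0,0,0.67],[0,0,0,0.003,0,0,0.67]]'
```

```text
time: 26.4
ee_pos: [0.4785, -0.1115, 0.0919]
tcp_rot: [170.7, 89.7, 171.1]
wrist_force: [-5.0, 2.3, 13.2]
opening: 0.0137
```

```bash
python3 -m handwheel '[[0,0,0,0.001,0,0,0.67],[0,0,0,0.001,0,0,0.67],[0,0,0,-0.03,0,0,0.67],[0,0,0,-0.08,0,0,0.67],[0,0,0,-0.1,0,0,0.67],[0,0,0,-0.1,0.06,-0.06,0.67],[0,0,0,-0.1,0.12,-0.06,0.67],[0,0,0,-0.1,0.18,-0.06,0.67],[0,0,0,-0.1,0.18,-0.06,0.67],[0,0,0,-0.1,0.18,-0.06,0.67]]'
python3 - <<'E'
from h import *
w,T=snap('wrist','w17');s,_=snap('scene','s17');t,_=snap('top','t17')
print(T[2]['ee_pos'],T[2]['wrist_force'],T[2]['time'])
for p,n in ((s,'s'),(t,'t'),(w,'w')):
  for k in ('hasp_tip','hasp_pivot','staple','lid_edge'): print(n,k,[((np.array(q['centre'])*[640,480]).round(1),round(q['conf'],2)) for q in bot.tip_of(k,p)][:2])
A=cv2.resize(s['frame'][200:410,110:340,::-1],(400,365),interpolation=2);B=cv2.resize(t['frame'][190:330,370:560,::-1],(400,295),interpolation=2)
C=np.zeros((370,800,3),np.uint8);C[:365,:400]=A;C[:295,400:]=B
cv2.imwrite('pics/c17.png',C)
E
```

```text
time: 27.65
ee_pos: [0.4179, 0.0684, 0.1908]
tcp_rot: [171.6, 89.6, 172.1]
wrist_force: [0.1, -1.0, -0.1]
opening: 0.0141
[0.41793845 0.06841895 0.19083803] [ 0.14021408 -1.01457956 -0.05998248] 27.65
s hasp_tip [(array([169.6, 284.4]), 0.59)]
s hasp_pivot [(array([185.1, 307.4]), 0.79)]
s staple [(array([172.7, 295.7]), 0.78)]
s lid_edge [(array([186. , 304.4]), 0.76)]
t hasp_tip [(array([140.9, 269.5]), 0.65)]
t hasp_pivot [(array([460.8, 281.2]), 0.92)]
t staple []
t lid_edge []
w hasp_tip [(array([ 88.7, 296.5]), 0.78)]
w hasp_pivot [(array([105.7, 344.5]), 0.6)]
w staple [(array([ 93.3, 325.6]), 0.89), (array([143.7, 182.9]), 0.66)]
w lid_edge [(array([107.5, 334.7]), 0.93), (array([ 88.5, 294.7]), 0.2)]
```

View pics/c17.png

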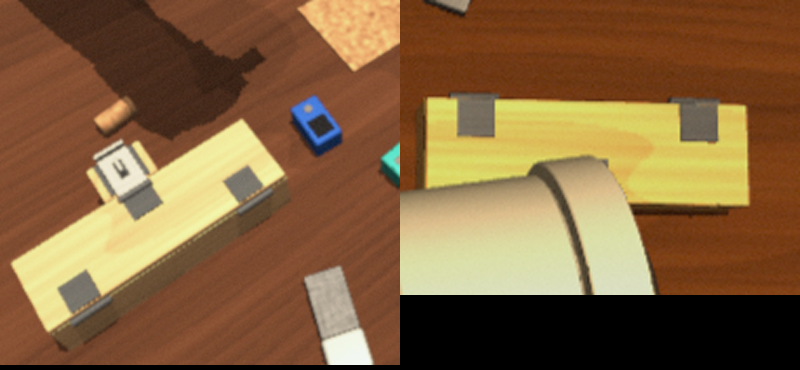

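View pics/w17.png

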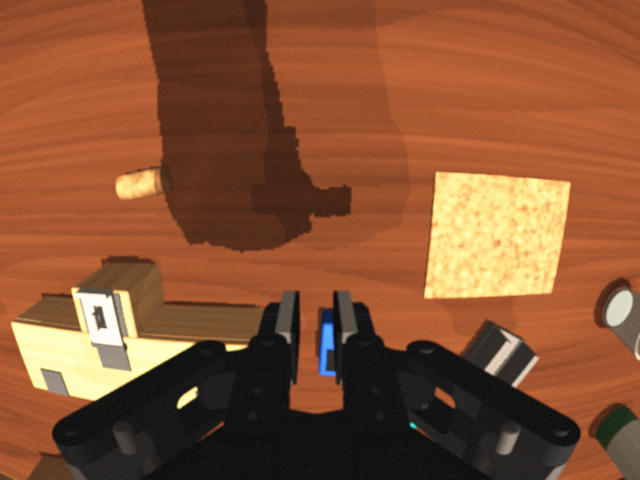

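View pics/t17.png

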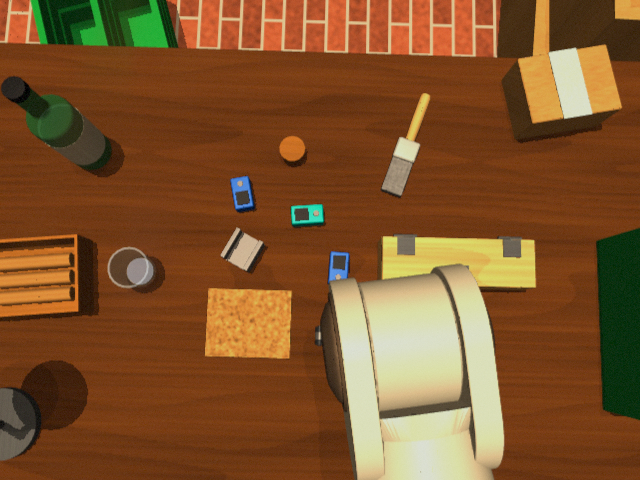

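```bash
python3 -m handwheel '[[0,0,0,-0.03,0.06,-0.03,0.67],[0,0,0,-0.05,0.12,-0.06,0.67],[0,0,0,-0.05,0.18,-0.06,0.67],[0,0,0,-0.05,0.22,-0.06,0.67],[0,0,0,-0.05,0.22,-0.06,0.67],[0,0,0,-0.05,0.22,-0.06,0.67],[0,0,0,-0.05,0.22,-0.06,0.67]]'
python3 - <<'E'
from h import *
s,T=snap('scene','s18');t,_=snap('top','t18')
A=cv2.resize(s['frame'][255:345,135:235,::-1],(400,360),interpolation=2);B=cv2.resize(t['frame'][220:330,400:520,::-1],(400,366),interpolation=2)
C=np.zeros((370,800,3),np.uint8);C[:360,:400]=A;C[:366,400:]=B
cv2.imwrite('pics/c18.png',C)
a=bot.tip_of('hasp_tip',s);b=bot.tip_of('hasp_tip',t)
for q in a[:2]:
  for r in b[:2]:
    print(q['conf'],r['conf'],np.array(q['centre'])*[640,480],np.array(r['centre'])*[640,480],tri([ray(s,np.array(q['centre'])*[640,480]),ray(t,np.array(r['centre'])*[640,480])]))
# lid edge predicted front corners for q=0
for y in (-.241,.019):
  for q in (0,.05): 
    x=.5877-.082*np.cos(q)+.01*np.sin(q);z=.058+.082*np.sin(q)+.01*np.cos(q);print(y,q,np.round(proj(s,[x,y,z]),1),np.round(proj(t,[x,y,z]),1))
E
```

```text
time: 29.28
ee_pos: [0.3571, 0.2867, 0.2417]
tcp_rot: [169.1, 89.6, 169.4]
wrist_force: [0.6, 0.3, -0.1]
opening: 0.014
0.57 0.73 [171.2   282.288] [460.608 313.008] (array([ 0.45735739, -0.10933092,  0.08349136]), np.float64(0.0007390233365243))
0.57 0.45 [171.2   282.288] [245.568 252.384] (array([0.54503767, 0.05681652, 0.26825454]), np.float64(0.17154971580080638))
-0.241 0 [115.3 350. ] [536.6 286.7]
-0.241 0.05 [114.5 349.4] [537.5 286.2]
0.019 0 [249.4 267.5] [382.3 282.3]
0.019 0.05 [249.3 266.7] [382.6 281.8]
```

View pics/c18.png

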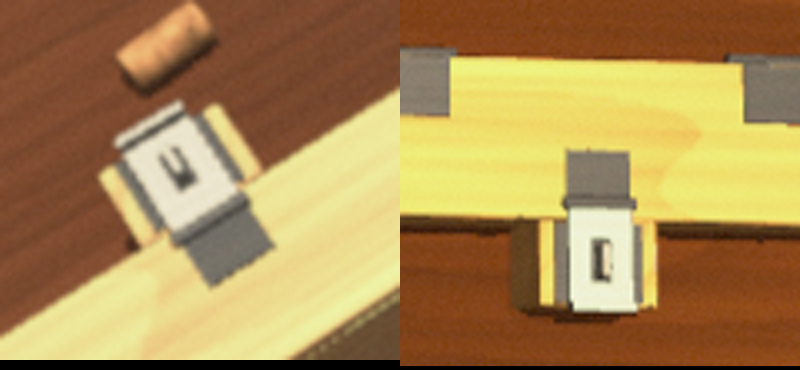

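```bash
python3 -c "
from workcell import bot
print(bot.job_done()); print(bot.get_obs()['time'])"
```

```text
the job is handed in; nothing more can be done
None
the job is handed in; nothing more can be done
```

The white logger is in the middle well of the case, the lid is shut and the hasp lies flat over the staple. I handed the job in at about 29.4 s of the 72 s.

- **Logger:** I took it from the dock by its ends and set it on the cork mat until it touched. Then I took it again by its sides and lowered it into the well until I felt contact (about 8 N). With the jaws open, the wrist picture showed it level and in line with the two stored loggers.
- **Lid:** I pushed it over from behind and pressed it down. It stopped with the fingertips at z of about 68 mm, which is the height of the shut lid.
- **Hasp:** I pushed it over with the fingers either side of the staple, and it stopped at z of about 73 mm, flat. The scene and top pictures put its tip at (0.457, -0.109, 0.083) m; lying flat it should be near (0.462, -0.111, 0.081) m. Both pictures show the staple through the slot.
- **Rest of the bench:** The blue and turquoise look-alikes, cork, bung, cup and brush stood where they were in the last top and wrist pictures. The stored loggers had not moved when last seen, before the lid closed.

**Checks that disagreed:**
- One two-view estimate of the docked logger's top came out about 8 mm too high. I used the stated height, which its size in the wrist picture supported.
- Once the lid was shut, one scene picture made the hasp look already down. The top picture showed it still upright, so I went by that.

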